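# Open the leaning glaze-mill jar and hang up its cap

### The arm

A 6-joint arm with a two-finger parallel gripper is mounted at the origin on the work surface. World frame = base frame: x ahead of the robot, y to its left, z up, the work surface at z = 0. Lengths are in m, angles in rad, forces in N, time in s.
With the tool pointing down it reaches from about 0.4 to 0.825 m from the base axis. Payload 7 kg.
Tool frame: the origin (TCP) lies at the very end of the fingers, on their centre line; the grasp point (between the pads) lies 19 mm behind it; y points along the fingers, x is the direction in which the jaws open and shut, and the axes are right-handed (so a half turn about y gives the same grasp; the last joint's range is limited). The gripper opens to 88 mm and grips with 3 to 60 N. Pads are 19 mm wide; open, the fingers measure 130 mm over their backs; the gripper's body (78 mm by 193 mm) begins 47 mm behind the grasp point.
Start: joints at [1.492, 0.359, 0.012, 0, -1.224, -0.288], TCP at [0.242, 0.63, 0.227] pointing down, gripper open.
Joint ranges: [-3.07, 3.07], [-1.43, 2.12], [-1.02, 1.25], [-3.03, 1.67], [-3.05, -0], [-3.03, 3.03]. Speed limits (rad/s): [2.39, 2.39, 3.01, 3.14, 3.14, 3.14].

### API

Orientations are given as [roll, pitch, yaw] about the fixed x, y, z axes, in that order (R = Rz(yaw) Ry(pitch) Rx(roll)).
In Python, from station import arm gives the robot as it stands.
- The arm moves only by the tool move_arm, never from a script. Its arguments are lists of equal length, an entry for each row: "jaw": the closure, from 0 (fully open) to 1 (shut); "offset": the shift along the tool's x, y, z in m, a list of three; "roll": the turn about the tool's y in rad. In form: {"jaw": [jaw, ...], "offset": [[dx, dy, dz], ...], "roll": [roll, ...]}. A call has 1 to 5 rows; each row shifts and turns the commanded pose from where the row before left it, along the tool's axes as they then stand; what a row does not reach is not made up. A row lasts 1/8 s, in which the tool goes at most 62.5 mm and 10.7 degrees, less where a joint would pass 70% of its speed; a pose out of reach is approached as far as the arm can. A call is refused whole if a number of a shift passes 0.0625 or a number of a turn 0.188, either way. A call with a gripper value outside its range is refused whole. The fingers move at their own pace and stop on an object; "grip_force" is the grip in N (left out, the last holds). Time passes only in rows, so rows that do not move let the fingers close. It gives the time, the measured TCP pose, the force and the opening at its end, in the units of the state.
- arm.get_state(): the state, without advancing time (a new reading comes with each control period).
- arm.grab_frame(name): name is "scene" or "top" or "wrist"; returns a dict with "pixels" (420x560x3 uint8, blue, green, red), "fovy" (degrees; the focal length in pixels is half the picture's height over the tangent of half this angle, whatever the lens; pixels are square), "cx", "cy" (the principal point, pixels), "position" and "attitude" of the camera in the world; the wrist camera has in their place "hand_eye" (4x4, takes a point from camera to tool coordinates, whose origin is the TCP and whose axes are the tool frame's). Camera axes: x right, y down, z forward; pixel columns grow to the right and rows downward; lengths in m; the calibration is good to about 2 mm. A picture is of the moment at which its call begins: read the wrist's pose just before it. There is no depth.
- arm.job_done(): hands the job in, once; it reports no verdict.
Trained networks look in a picture, given as the dict that the camera call returned (one of the last four; its "shot" number tells which), for a name from the list of things; names that differ only in an ending like _2 or _b are one class to them, and where a whole thing is asked for, a point or a joint stands for the part that bears it (a point fixed in the world has none). Each returns a list of dicts, best first, with "p" (0 to 1); they miss things now and then, are a little off and sometimes report something else, mostly with a low value. They report only what shows in the picture. A call takes as long as a camera call. They do not tell look-alikes from the thing itself.
- arm.recognise(picture, thing): "position" ([x, y, z] in m, in world coordinates, good to about 4 mm: the middle of the surface that is visible of it).
- arm.landmark_of(picture, thing): "position" ([x, y, z] in m, in world coordinates, good to about 4 mm: a listed point, or the origin of a listed thing).
The state is a dict: "t": time; "q": joint angles; "qd": joint speeds; "joint_efforts": joint torques, N m; "eef_pos": TCP position; "ee_rot": TCP orientation; "force": force on the tool from outside, world axes, zero at the start; "moment": the same for the moment, N m; "width": finger opening in m.
Only numpy, scipy, OpenCV 4.12 (cv2) and the standard library are available. Lean on these libraries where they do the work, as an engineer would, in place of code of your own. Each camera call takes 0.05 s, during which the arm holds its last target.

### The job

Open the glaze-mill jar that leans in its cradle: unscrew its cap anticlockwise, turn by turn, until it comes free, and lift it clear. Then hang the cap by its loop handle on the hook of the steel stand and leave it hanging there at rest, without pushing aside the vase, the mug or the brush near it.

Things in the scene. Friction and masses are not known exactly. Their poses are not given: they have to be found in the camera images.
- neck_top (a point): Centre of the mouth of the white jar. z is the axis of jar and thread, pointing out of the mouth, leaning 30 deg from vertical, roughly towards the robot. Neck 37 mm in diameter, 47 mm over its thread ribs. With the cap screwed on, the cap's centre is 17 mm below this point along z, its lower edge 40 mm, the jar's shoulder 48 mm.
- jar: White ceramic jar, 100 mm in diameter, fixed in a dark steel cradle; origin at its bottom, z along its axis. Right-hand thread, 19 mm rise per full turn: turned anticlockwise (positive about z) the cap climbs 10 to 12 mm and is free after 4.0 rad (230 deg), then lifts straight off along z. 1.5 mm of play up and down; only friction resists; the cap stays put wherever it is let go.
- cap_center (a point): Centre of the round aluminium screw cap, half-way up: 60 mm in diameter, 46 mm tall, ribbed, 0.2 to 0.4 kg; z points out of its top. A rigid steel loop handle stands on the top in the y-z plane, within the cap's diameter, so a gripper can straddle it and take the round side at any angle about z. To hang it, grip at the +y and -y sides: the way through the loop is along x.
- cap: The same cap; origin at the middle of its lower edge, 23 mm below its centre.
- loop_under (a point): Middle of the underside of the loop handle's top bar, 45 mm above the cap's centre along its z (axes as the cap's): here the loop rests on the hook. The loop is 7 mm round bar, 52 mm wide along y (inside 38 mm), its opening 22 mm high above the cap's flat top, its highest point 7 mm above this point.
- hook_low (a point): Lowest point of the hook, on the centre line of its 7 mm round prong, 200 mm above the table. The prong runs along this frame's x: its free end is 30 mm away towards -x and 6 mm higher; towards +x it climbs 12 mm within 35 mm and meets an upright post (16 mm thick, 236 mm tall) 85 mm away. Nothing is above the prong. z is up.
- hook_tip (a point): Free end of the hook's prong (centre line), pointing roughly towards the robot, 206 mm above the table.
- stand: The fixed steel hook stand, base 130 x 110 x 14 mm; origin on the table, 55 mm behind (+x) the hook's lowest point; axes as the hook's frame.
- vase_center (a point): Bystander: clear glass cylinder vase, 84 mm in diameter, 190 mm tall; centre. Stands on one side of the jar, the hook stand on the other.
- mug_center (a point): Bystander: terracotta mug, 76 mm in diameter, 85 mm tall; centre.
- brush: Bystander: brush, 200 mm long, lying flat along its x.
There are look-alikes about, which are no part of the job. What is shaped like the cap but turquoise is not meant.

How it is judged:
By the outcome, as a careful person would: the job done as asked, in the order asked, and still so for the second after the job is handed in, with the robot touching nothing.
It also fails if it takes over 64 s, if anything falls off the work surface, if the arm or the gripper's body presses on something with over 40 N, if the wrist force passes 120 N, or if a joint passes its speed limit or range.

## Working session

There is one attempt and no reset: what is moved stays moved. The work goes in short steps, Python scripts to look and compute and a tool call to move; the robot and the scene stay as the last step left them, time stands still between calls to the robot, and variables do not carry over. Pictures are saved under pics/ and viewed, and the job is handed in when it is done.

Besides the shell and the picture viewer there is one more tool, called after ">>>" as name([rows], argument=value, ...), one row to a line, values as JSON. move_arm: Moves the arm, as the interface text tells. Its arguments: {"type":"object","properties":{"jaw":{"type":"array","items":{"type":"number"}},"offset":{"type":"array","items":{"type":"array","items":{"type":"number"}}},"roll":{"type":"array","items":{"type":"number"}},"grip_force":{"type":"number"}},"required":["jaw","offset","roll"]}

```bash
ls; mkdir -p pics
cat > h.py <<'E'
import numpy as np, cv2
from scipy.spatial.transform import Rotation as R
from station import arm
def Rm(rpy): return R.from_euler('xyz',rpy).as_matrix()
def pose():
    s=arm.get_state(); return np.array(s['eef_pos']),Rm(s['ee_rot']),s
def grab(n,f=None):
    p,Rt,s=pose(); d=arm.grab_frame(n)
    d=dict(d)
    if f: cv2.imwrite('pics/'+f+'.png',d['pixels'])
    return d,p,Rt
E
python3 - <<'E'
from h import *
print(arm.get_state())
for n in ['scene','top','wrist']:
    d,p,Rt=grab(n,n+'0')
    print(n,{k:v for k,v in d.items() if k!='pixels'})
    for t in ['neck_top','jar','cap_center','cap','loop_under','hook_low','hook_tip','stand','vase_center','mug_center','brush']:
        try: print(t,[(np.round(r['position'],3).tolist(),round(r['p'],2)) for r in arm.landmark_of(d,t)])
        except Exception as e: print(t,e)
print(arm.get_state()['t'])
E
```

```text
pics
{'t': 0.0, 'q': array([ 1.49212047e+00,  3.59383646e-01,  1.10448294e-02, -3.44712787e-04,
       -1.22409722e+00, -2.88093761e-01]), 'qd': array([ 1.09994661e-05, -9.66988423e-04, -3.52608278e-04, -1.35717887e-03,
       -1.62346708e-03,  1.07310071e-03]), 'joint_efforts': array([-2.32460166e-03, -5.82707226e+01,  2.93048573e+01,  6.99697763e+00,
        6.84289495e-03, -1.66046525e-04]), 'eef_pos': array([0.24191134, 0.62963005, 0.22561966]), 'ee_rot': array([-1.57064110e+00, -1.66421007e-03, -1.93768347e+00]), 'force': array([0.06928531, 0.78554559, 0.06119029]), 'moment': array([-0.03768952,  0.05703753,  0.03132935]), 'width': 0.08762110235115562}
scene {'fovy': 47.693944517155714, 'cx': 272.685576547699, 'cy': 212.9765019573524, 'position': array([1.37454137, 0.66206387, 0.87361351]), 'attitude': array([-2.21775909e+00, -2.11420977e-03,  2.28726470e+00]), 'shot': 1}
neck_top []
jar [([0.663, -0.038, 0.044], 0.6)]
cap_center [([0.619, 0.16, 0.028], 0.92), ([0.858, -0.033, 0.032], 0.81), ([0.586, -0.024, 0.189], 0.59)]
cap [([0.88, -0.017, 0.03], 0.95), ([0.597, -0.026, 0.16
[... 1396 characters left out ...]
], 0.72)]
mug_center [([0.416, -0.2, 0.042], 0.83)]
brush [([0.446, 0.209, -0.0], 0.67), ([0.448, -0.283, 0.209], 0.34)]
wrist {'fovy': 65.13012518208491, 'cx': 282.85610051385106, 'cy': 207.59747323898088, 'hand_eye': array([[ 9.99997363e-01, -1.15157285e-03,  1.98716415e-03,
        -4.95080233e-04],
       [-2.23222224e-03, -2.83704592e-01,  9.58909131e-01,
        -1.58321838e-01],
       [-5.40486130e-04, -9.58911038e-01, -2.83706415e-01,
         7.68329033e-02],
       [ 0.00000000e+00,  0.00000000e+00,  0.00000000e+00,
         1.00000000e+00]]), 'shot': 3}
neck_top []
jar []
cap_center []
cap []
loop_under []
hook_low []
hook_tip []
stand []
vase_center []
mug_center []
brush []
1.8
```

View pics/scene0.png

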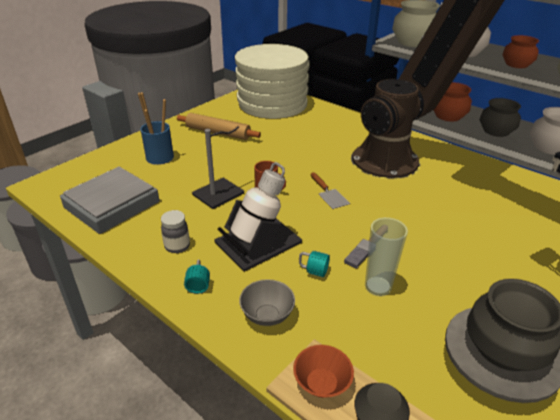

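View pics/top0.png

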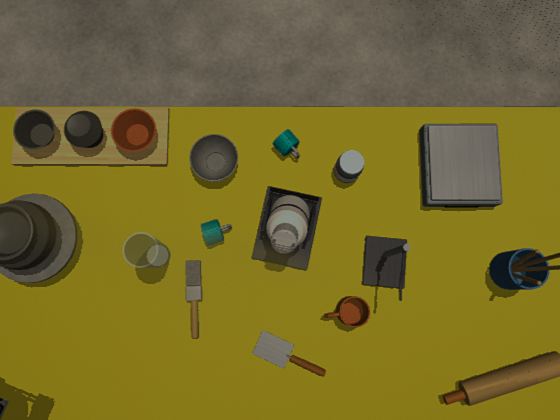

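The scene shows the leaning jar with its metal cap and loop near (272,178), the hook stand near (210,165), and turquoise decoys at (198,278) and (317,263). In the top view the cap is at (287,235) and the mug at (352,310). The interface only offers roll about the finger axis, so I'll test what the arm does at the edge of its reach.

>>> move_arm([
  [-0.06,-0.03,0],
  [-0.06,-0.03,0],
  [-0.06,-0.03,0],
  [-0.06,0,0],
], jaw=[0,0,0,0], roll=[0,0,0,0])

```text
t: 2.3
eef_pos: [0.3247, 0.8441, 0.3157]
ee_rot: [-1.571, 0.007, -1.938]
force: [-0.5, 2.8, 1.7]
width: 0.0873
```

Run:
```python
from h import *
p,Rt,s=pose(); print(s['t'],p,s['q'],'\n',Rt,s['force'])
```

```text
2.3 [0.32467796 0.84408006 0.3157017 ] [ 1.41783489e+00  7.78044342e-01  9.21283049e-01  1.27738724e-03
 -1.70710018e+00 -2.13602070e-01] 
 [[-3.58567368e-01  2.30737056e-03  9.33501001e-01]
 [-9.33477266e-01  6.66089108e-03 -3.58574715e-01]
 [-7.04531323e-03 -9.99975154e-01 -2.34500218e-04]] [-0.50573859  2.76710741  1.68864089]
```

>>> move_arm([
  [-0.06,0,0],
  [-0.06,0,0],
  [-0.06,0,0],
], jaw=[0,0,0], roll=[0,0,0])

```text
t: 2.68
eef_pos: [0.3575, 0.9313, 0.2702]
ee_rot: [-1.561, 0.07, -1.937]
force: [0.1, 0.2, -0.3]
width: 0.0876
```

Run:
```python
from h import *
p,Rt,s=pose(); print(s['t'],p,s['q'],'\n',Rt,s['force'])
```

```text
2.675 [0.35750073 0.93134763 0.2701557 ] [ 1.40665843  0.99440298  1.24775201  0.02359783 -1.75742692 -0.19743242] 
 [[-0.35737685  0.0337569   0.93335002]
 [-0.93134059  0.06191662 -0.35884682]
 [-0.06990344 -0.9975103   0.0093116 ]] [ 0.12317226  0.15260314 -0.32313939]
```

>>> move_arm([
  [-0.06,0,0],
  [-0.06,0,0],
  [-0.06,0,0],
  [-0.06,0,0],
], jaw=[0,0,0,0], roll=[0,0,0,0])

```text
t: 3.18
eef_pos: [0.3879, 1.0103, 0.2431]
ee_rot: [-1.545, 0.247, -1.934]
force: [-0.1, -0.4, 0.1]
width: 0.0876
```

Run:
```python
from h import *
p,Rt,s=pose(); print(s['t'],p,s['q'],'\n',Rt,s['force'])
```

```text
3.175 [0.3878674  1.01028936 0.24310845] [ 1.40814229  1.04455444  1.25034351  0.0738156  -1.53935642 -0.19750759] 
 [[-0.34473168  0.11070616  0.93215032]
 [-0.9062933   0.2194226  -0.3612287 ]
 [-0.24452509 -0.96932857  0.02469033]] [-0.05337203 -0.4042093   0.11232415]
```

>>> move_arm([
  [0.06,0,0],
  [0.06,0,0],
], jaw=[0,0], roll=[0,0])

```text
t: 3.42
eef_pos: [0.3604, 0.9426, 0.2224]
ee_rot: [-1.544, 0.244, -1.935]
force: [-1.3, 0.8, 1.6]
width: 0.0879
```

Run:
```python
from h import *
p,Rt,s=pose(); print(s['t'],p,s['q'],'\n',Rt,s['force'])
```

```text
3.425 [0.36037636 0.94263794 0.22236445] [ 1.42630649  0.80737922  0.71771688  0.08304594 -1.24949151 -0.23968852] 
 [[-0.34531016  0.11098362  0.93190318]
 [-0.90686441  0.21614129 -0.36177325]
 [-0.24157366 -0.9700338   0.02601132]] [-1.27322881  0.81947475  1.57880118]
```

```bash
cat >> h.py <<'E'
def plan(wps,step=0.06,dec=4,p=None,Rt=None):
    p0,R0,s=pose()
    p=p0 if p is None else p; Rt=R0 if Rt is None else Rt
    for w in wps:
        w=np.array(w,float); d=w-p; n=max(1,int(np.ceil(np.linalg.norm(d)/step)))
        print(n,'rows of',np.round(Rt.T@d/n,dec).tolist()); p=w
E
python3 - <<'E'
from h import *
plan([(0.32,0.62,0.45),(0.66,-0.1,0.45),(0.60,-0.50,0.45)])
E
```

```text
7 rows of [0.0359, -0.0421, 0.0121]
14 rows of [0.0383, -0.0084, 0.0412]
7 rows of [0.0548, -0.0133, 0.0127]
```

>>> move_arm([
  [0.036,-0.042,0.012],
  [0.036,-0.042,0.012],
  [0.036,-0.042,0.012],
  [0.036,-0.042,0.012],
  [0.036,-0.042,0.012],
], jaw=[0,0,0,0,0], roll=[0,0,0,0,0])

```text
t: 4.05
eef_pos: [0.3307, 0.7105, 0.3896]
ee_rot: [-1.545, 0.247, -1.935]
force: [-0.3, 1.0, 1.2]
width: 0.0877
```

>>> move_arm([
  [0.036,-0.042,0.012],
  [0.036,-0.042,0.012],
  [0.038,-0.008,0.041],
  [0.038,-0.008,0.041],
  [0.038,-0.008,0.041],
], jaw=[0,0,0,0,0], roll=[0,0,0,0,0])

```text
t: 4.68
eef_pos: [0.3919, 0.465, 0.4517]
ee_rot: [-1.545, 0.248, -1.934]
force: [-0.1, 0.3, -0.2]
width: 0.0875
```

>>> move_arm([
  [0.038,-0.008,0.041],
  [0.038,-0.008,0.041],
  [0.038,-0.008,0.041],
  [0.038,-0.008,0.041],
  [0.038,-0.008,0.041],
], jaw=[0,0,0,0,0], roll=[0,0,0,0,0])

```text
t: 5.3
eef_pos: [0.513, 0.2099, 0.4493]
ee_rot: [-1.544, 0.248, -1.934]
force: [0.8, 1.0, 0.2]
width: 0.0875
```

>>> move_arm([
  [0.038,-0.008,0.041],
  [0.038,-0.008,0.041],
  [0.038,-0.008,0.041],
  [0.038,-0.008,0.041],
  [0.038,-0.008,0.041],
], jaw=[0,0,0,0,0], roll=[0,0,0,0,0])

```text
t: 5.92
eef_pos: [0.6342, -0.0453, 0.4464]
ee_rot: [-1.544, 0.247, -1.935]
force: [0.6, -0.0, 0.0]
width: 0.0879
```

Run:
```python
from h import *
p,Rt,s=pose(); print(s['t'],p,s['q'],'\n',Rt,s['force'])
plan([(0.62,-0.50,0.45)])
d=np.array([np.cos(-.7),np.sin(-.7),0]); print(Rt.T@d*.06)
```

```text
5.925 [ 0.63421354 -0.04527245  0.4464371 ] [ 0.10168107  0.18576546  0.32015712 -0.20845012 -1.56830464  1.08812987] 
 [[-0.34505678  0.11186005  0.93189224]
 [-0.90605205  0.21943102 -0.36182828]
 [-0.24496019 -0.96919418  0.02563486]] [ 0.55097791 -0.02053065  0.0210628 ]
8 rows of [0.052, -0.0131, 0.0189]
[ 0.01918685 -0.00334836  0.0567508 ]
```

>>> move_arm([
  [0.052,-0.013,0.019],
  [0.052,-0.013,0.019],
  [0.052,-0.013,0.019],
  [0.052,-0.013,0.019],
  [0.052,-0.013,0.019],
], jaw=[0,0,0,0,0], roll=[0,0,0,0,0])

```text
t: 6.55
eef_pos: [0.6249, -0.3294, 0.4481]
ee_rot: [-1.545, 0.247, -1.935]
force: [-0.1, 0.3, 0.1]
width: 0.0877
```

>>> move_arm([
  [0.052,-0.013,0.019],
  [0.052,-0.013,0.019],
  [0.052,-0.013,0.019],
  [0.019,0,0.057],
  [0.019,0,0.057],
], jaw=[0,0,0,0,0], roll=[0,0,0,0,0])

```text
t: 7.18
eef_pos: [0.6847, -0.5474, 0.4033]
ee_rot: [-1.526, 0.238, -1.941]
force: [1.1, 0.3, -2.2]
width: 0.0877
```

>>> move_arm([
  [0.019,0,0.057],
  [0.019,0,0.057],
  [0.019,0,0.057],
  [0.019,0,0.057],
], jaw=[0,0,0,0], roll=[0,0,0,0])

```text
t: 7.68
eef_pos: [0.7709, -0.6072, 0.342]
ee_rot: [-1.371, 0.18, -1.943]
force: [0.1, 0.7, 0.1]
width: 0.0873
```

Run:
```python
from h import *
p,Rt,s=pose(); print(s['t'],p,s['q'],'\n',Rt,s['force'])
d=np.array([np.cos(-.7),np.sin(-.7),0]); print(Rt.T@d*.06)
```

```text
7.675 [ 0.77089252 -0.60721186  0.34196085] [-0.55666461  0.88584465  1.25035708 -0.21497239 -1.76321117  1.67778261] 
 [[-0.35756704  0.24918564  0.90002907]
 [-0.91648633  0.09154606 -0.38945105]
 [-0.17943973 -0.9641192   0.19564138]] [0.09338593 0.66014327 0.11120882]
[0.01901606 0.00789673 0.05635629]
```

>>> move_arm([
  [0.019,0,0.057],
  [0.019,0,0.057],
  [0.019,0,0.057],
  [0.019,0,0.057],
  [0.019,0,0.057],
], jaw=[0,0,0,0,0], roll=[0,0,0,0,0])

```text
t: 8.3
eef_pos: [0.8505, -0.6766, 0.3102]
ee_rot: [-1.176, 0.107, -1.966]
force: [0.3, -0.4, -1.3]
width: 0.0876
```

Run:
```python
from h import *
p,Rt,s=pose(); print(s['t'],p,s['q'],'\n',Rt,s['force'])
d=np.array([np.cos(-.7),np.sin(-.7),0]); print(Rt.T@d*.06)
```

```text
8.3 [ 0.85051674 -0.6765571   0.31021633] [-0.55208808  0.94984544  1.25033281 -0.15832291 -1.49388661  1.68862249] 
 [[-0.38253168  0.39305565  0.83616791]
 [-0.91780212 -0.05748928 -0.39285399]
 [-0.10634279 -0.91771577  0.38273878]] [ 0.29962925 -0.43484434 -1.28207948]
[0.01792128 0.02025967 0.0535572 ]
```

Run:
```python
from h import *
p,Rt,s=pose()
print(Rt.T@np.array([.06,0.01,0]))
```

```text
[-0.03212992  0.02300845  0.04624153]
```

>>> move_arm([
  [-0.032,0.015,0.046],
  [-0.032,0.015,0.046],
  [-0.032,0.015,0.046],
], jaw=[0,0,0], roll=[0,0,0])

```text
t: 8.68
eef_pos: [0.9646, -0.6003, 0.3022]
ee_rot: [-1.099, 0.085, -1.976]
force: [0.6, -0.6, -1.0]
width: 0.0876
```

Run:
```python
from h import *
p,Rt,s=pose(); print(s['t'],p,s['q'],'\n',Rt,s['force'])
```

```text
8.675 [ 0.96455977 -0.60025316  0.30216872] [-0.41444983  0.98534728  1.25045534 -0.08156935 -1.36348686  1.55731753] 
 [[-0.39266881  0.4478433   0.80327304]
 [-0.91576674 -0.10991141 -0.38638164]
 [-0.08474956 -0.88733075  0.45327878]] [ 0.62790628 -0.55790379 -0.96590338]
```

Run:
```python
from h import *
p,Rt,s=pose()
print(Rt.T@np.array([.05,0.03,0]))
```

```text
[-0.04710644  0.01909482  0.0285722 ]
```

>>> move_arm([
  [-0.047,0.012,0.029],
  [-0.047,0.012,0.029],
  [-0.047,0.012,0.029],
], jaw=[0,0,0], roll=[0,0,0])

```text
t: 9.05
eef_pos: [1.0638, -0.484, 0.3015]
ee_rot: [-1.045, 0.077, -1.98]
force: [0.5, -0.1, 0.6]
width: 0.0879
```

Run:
```python
from h import *
p,Rt,s=pose(); print(s['t'],p,s['q'],'\n',Rt,s['force'])
z=-Rt[:,1]
# viewing pose: TCP 120mm above cap along axis
c=np.array([.587,-.025,.186]); a=np.array([-.493,.084,.866]); a/=np.linalg.norm(a)
print(c+.2*a)
plan([c+.2*a])
```

```text
9.05 [ 1.06384456 -0.48395244  0.30154175] [-0.25892125  1.01373279  1.25054495  0.01007746 -1.27658848  1.39960527] 
 [[-0.39666248  0.48705242  0.77809949]
 [-0.91476171 -0.13898085 -0.3793354 ]
 [-0.07661529 -0.86224374  0.50066539]] [ 0.54085258 -0.07971077  0.56029233]
[ 0.48840301 -0.00820051  0.35919472]
13 rows of [-0.0163, -0.0305, -0.0461]
```

>>> move_arm([
  [-0.016,-0.031,-0.046],
  [-0.016,-0.031,-0.046],
  [-0.016,-0.031,-0.046],
  [-0.016,-0.031,-0.046],
  [-0.016,-0.031,-0.046],
], jaw=[0,0,0,0,0], roll=[0,0,0,0,0])

```text
t: 9.68
eef_pos: [0.859, -0.3163, 0.3275]
ee_rot: [-1.044, 0.077, -1.98]
force: [1.1, -0.2, 1.5]
width: 0.0874
```

>>> move_arm([
  [-0.016,-0.031,-0.046],
  [-0.016,-0.031,-0.046],
  [-0.016,-0.031,-0.046],
  [-0.016,-0.031,-0.046],
  [-0.016,-0.031,-0.046],
], jaw=[0,0,0,0,0], roll=[0,0,0,0,0])

```text
t: 10.3
eef_pos: [0.6367, -0.1346, 0.3521]
ee_rot: [-1.044, 0.077, -1.981]
force: [0.1, 0.6, 1.3]
width: 0.0877
```

>>> move_arm([
  [-0.016,-0.031,-0.046],
  [-0.016,-0.031,-0.046],
  [-0.016,-0.031,-0.046],
  [0,0,0],
], jaw=[0,0,0,0], roll=[0,0,0,0])

```text
t: 10.8
eef_pos: [0.503, -0.0232, 0.3681]
ee_rot: [-1.042, 0.08, -1.973]
force: [0.4, -0.8, 0.0]
width: 0.088
```

Run:
```python
from h import *
d,p,Rt=grab('wrist','w1'); print(p,Rt)
for t in ['neck_top','cap_center','cap','loop_under','jar']:
    print(t,[(np.round(r['position'],4).tolist(),round(r['p'],2)) for r in arm.landmark_of(d,t)])
print(pose()[2])
```

```text
[ 0.50297969 -0.02317961  0.36808826] [[-0.39050899  0.49127248  0.77855897]
 [-0.91709421 -0.13387282 -0.37552133]
 [-0.08025541 -0.86065639  0.50282169]]
neck_top []
cap_center [([0.5856, -0.0284, 0.1831], 0.77), ([0.6201, 0.1599, 0.0285], 0.74), ([0.8599, -0.0362, 0.0306], 0.63)]
cap [([0.6091, 0.1842, 0.0313], 0.63), ([0.5935, -0.0296, 0.1653], 0.61), ([0.8738, -0.0207, 0.0322], 0.59)]
loop_under [([0.6297, 0.1147, 0.0288], 0.94), ([0.5622, -0.0219, 0.2243], 0.66), ([0.8252, -0.0653, 0.0276], 0.66)]
jar [([0.6651, -0.0424, 0.0468], 0.89)]
{'t': 11.1, 'q': array([ 0.6233507 , -0.32271331, -0.6896787 ,  0.52126152, -0.92626812,
        0.25517514]), 'qd': array([-0.00303181,  0.0037202 , -0.00108224,  0.00284784, -0.00259975,
       -0.00398711]), 'joint_efforts': array([ 4.40003257e-01, -6.04366019e+00,  3.15507853e+01,  7.25390151e+00,
        7.29673170e-01, -2.08246289e-03]), 'eef_pos': array([ 0.50500318, -0.02711446,  0.36605493]), 'ee_rot': array([-1.04537938,  0.07581537, -1.98321726]), 'force': array([-0.24153789, -0.61418803,  0.25041511]), 'moment': array([ 0.43891264,  1.60831893, -0.07618473]), 'width': 0.08769810698253912}
```

View pics/w1.png

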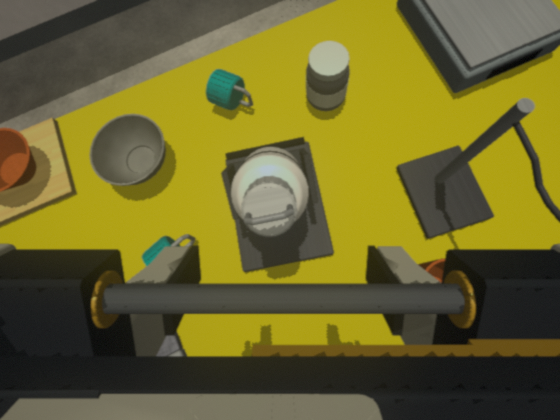

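The cap is centred near (270,205) in the wrist view. Its loop bar runs from about (247,217) to (297,213), which is almost along the jaws' opening direction. I'll zoom in for precision.

Run:
```python
import cv2
im=cv2.imread('pics/w1.png')[140:250,215:325]
cv2.imwrite('pics/w1z.png',cv2.resize(im,None,fx=5,fy=5,interpolation=cv2.INTER_CUBIC))
a=cv2.imread('pics/top0.png')
u=cv2.resize(a[215:255,265:315],None,fx=8,fy=8,interpolation=cv2.INTER_CUBIC)
v=cv2.resize(a[230:320,365:415],None,fx=5,fy=5,interpolation=cv2.INTER_CUBIC)
import numpy as np
H=max(u.shape[0],v.shape[0]); pad=lambda x:cv2.copyMakeBorder(x,0,H-x.shape[0],0,8,cv2.BORDER_CONSTANT)
cv2.imwrite('pics/t0z.png',np.hstack([pad(u),pad(v)]))
```

```text
(no output)
```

View pics/w1z.png

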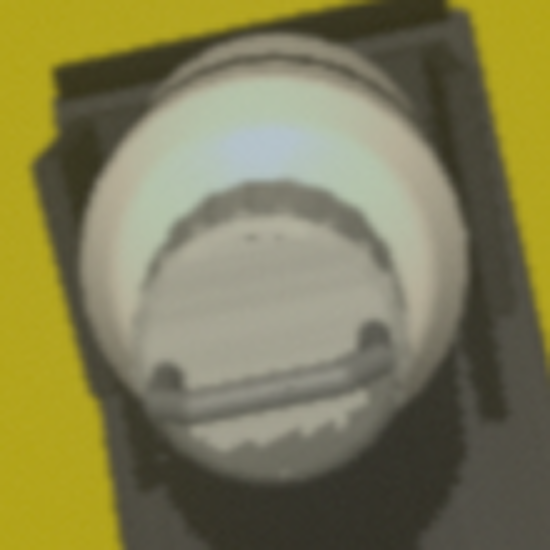

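View pics/t0z.png

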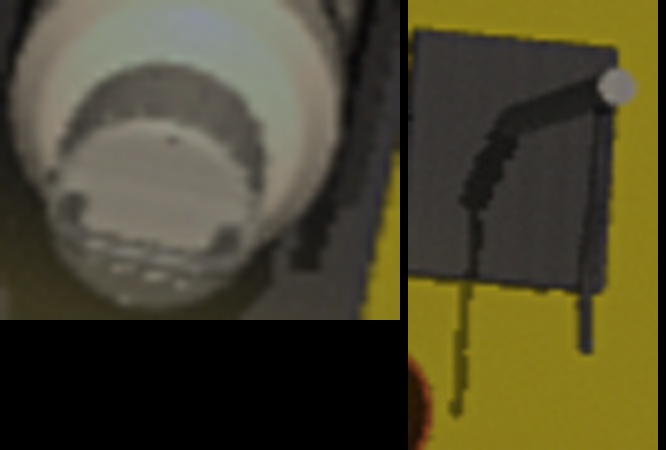

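Run:
```python
from h import *
p,Rt,s=pose()
plan([(0.35,0.5,0.42),(0.12,0.8,0.42),(.12,.86,.42)])
```

```text
10 rows of [-0.0424, -0.0196, -0.0295]
7 rows of [-0.026, -0.022, -0.0419]
1 rows of [-0.0548, -0.0085, -0.0229]
```

>>> move_arm([
  [-0.042,-0.02,-0.03],
  [-0.042,-0.02,-0.03],
  [-0.042,-0.02,-0.03],
  [-0.042,-0.02,-0.03],
  [-0.042,-0.02,-0.03],
], jaw=[0,0,0,0,0], roll=[0,0,0,0,0])

```text
t: 11.72
eef_pos: [0.4226, 0.2379, 0.3936]
ee_rot: [-1.045, 0.076, -1.983]
force: [2.1, -0.8, -0.1]
width: 0.0871
```

>>> move_arm([
  [-0.042,-0.02,-0.03],
  [-0.042,-0.02,-0.03],
  [-0.042,-0.02,-0.03],
  [-0.042,-0.02,-0.03],
  [-0.042,-0.02,-0.03],
], jaw=[0,0,0,0,0], roll=[0,0,0,0,0])

```text
t: 12.35
eef_pos: [0.3417, 0.5013, 0.42]
ee_rot: [-1.044, 0.075, -1.983]
force: [0.3, 0.0, 0.2]
width: 0.0876
```

>>> move_arm([
  [-0.026,-0.022,-0.042],
  [-0.026,-0.022,-0.042],
  [-0.026,-0.022,-0.042],
  [-0.026,-0.022,-0.042],
  [-0.026,-0.022,-0.042],
], jaw=[0,0,0,0,0], roll=[0,0,0,0,0])

```text
t: 12.98
eef_pos: [0.1766, 0.7154, 0.4188]
ee_rot: [-1.044, 0.075, -1.984]
force: [1.1, 0.9, -0.5]
width: 0.0876
```

>>> move_arm([
  [-0.026,-0.022,-0.042],
  [-0.026,-0.022,-0.042],
  [-0.055,-0.008,-0.023],
  [-0.055,-0.008,-0.023],
], jaw=[0,0,0,0], roll=[0,0,0,0])

```text
t: 13.48
eef_pos: [0.1118, 0.8874, 0.4134]
ee_rot: [-1.043, 0.087, -1.975]
force: [-0.5, 2.1, 0.8]
width: 0.0878
```

Run:
```python
from h import *
p,Rt,s=pose(); print(s['t'],p,s['q'],'\n',Rt,s['force'])
```

```text
13.475 [0.11181128 0.88737972 0.41340472] [ 1.82891002  0.96021122  1.18405114  0.51510061 -2.0206339  -0.51080242] 
 [[-0.39144066  0.4927381   0.77716367]
 [-0.91604918 -0.12849801 -0.37992388]
 [-0.08733899 -0.86063781  0.50167167]] [-0.46484436  2.14003879  0.82494711]
```

Reached the limit; another couple of small pushes.

>>> move_arm([
  [-0.055,-0.008,-0.023],
  [-0.055,-0.008,-0.023],
], jaw=[0,0], roll=[0,0])

```text
t: 13.72
eef_pos: [0.1176, 0.9382, 0.3704]
ee_rot: [-1.04, 0.14, -1.939]
force: [0.4, 0.9, 0.4]
width: 0.0881
```

Run:
```python
from h import *
p,Rt,s=pose(); print(s['t'],p,s['q'],'\n',Rt,s['force'])
```

```text
13.725 [0.11762309 0.93824231 0.37039968] [ 1.821161    1.04332077  1.24830272  0.54453025 -1.94398689 -0.4969122 ] 
 [[-0.35597058  0.5155921   0.77939062]
 [-0.92395239 -0.06924666 -0.37618729]
 [-0.13998899 -0.85403143  0.50103233]] [0.43595799 0.94685789 0.39056858]
```

```bash
cat >> h.py <<'E'
C=np.array([.586,-.0265,.184]); A=np.array([-.492,.088,.866]); A/=np.linalg.norm(A)
HE=np.array([[ 9.99997363e-01, -1.15157285e-03,  1.98716415e-03,-4.95080233e-04],[-2.23222224e-03, -2.83704592e-01,  9.58909131e-01,-1.58321838e-01],[-5.40486130e-04, -9.58911038e-01, -2.83706415e-01,7.68329033e-02],[0,0,0,1]])
FW=210/np.tan(np.radians(65.13012518208491)/2)
def wray(px,p,Rt):
    v=np.array([(px[0]-282.856)/FW,(px[1]-207.597)/FW,1.]); 
    return p+Rt@HE[:3,3], Rt@HE[:3,:3]@v
def onplane(px,p,Rt,q,n):
    o,v=wray(px,p,Rt); return o+v*np.dot(q-o,n)/np.dot(v,n)
E
python3 - <<'E'
from h import *
p=np.array([0.50297969,-0.02317961,0.36808826]); Rt=Rm([-1.042,0.08,-1.973])
q=C+48.5*A/1000
L=onplane((245,221),p,Rt,q,A); Rr=onplane((293,211.6),p,Rt,q,A)
print(L,Rr,np.linalg.norm(L-Rr),(L+Rr)/2,q)
t=Rr-L; t/=np.linalg.norm(t)
p,Rt,s=pose()
# roll about tool y: x' = cos x - sin z
tt=Rt.T@t; print(tt, 'roll',np.arctan2(-tt[2],tt[0]),np.arctan2(tt[2],-tt[0]))
print('t',t, 'azimuth in cap frame vs horizontal', np.degrees(np.arctan2(t@np.cross(A,np.cross([0,0,1],A)/np.linalg.norm(np.cross([0,0,1],A))),t@(np.cross([0,0,1],A)/np.linalg.norm(np.cross([0,0,1],A))))))
plan([(0.35,0.5,0.42)]); plan([C+.12*A],p=np.array([.35,.5,.42]))
E
```

```text
[0.56932429 0.0015383  0.22767489] [ 0.5588675  -0.04571626  0.22653593] 0.04841110677153589 [ 0.56409589 -0.02208898  0.22710541] [ 0.56213518 -0.0222315   0.22600596]
[ 0.98206214 -0.02368279  0.18706436] roll -0.18822631993671213 2.953366333653081
t [-0.21599969 -0.97610995 -0.02352676] azimuth in cap frame vs horizontal -2.6976819180724796
9 rows of [0.035, 0.012, 0.0412]
10 rows of [0.0432, 0.024, 0.0266]
```

>>> move_arm([
  [0.035,0.012,0.041],
  [0.035,0.012,0.041],
  [0.035,0.012,0.041],
  [0.035,0.012,0.041],
  [0.035,0.012,0.041],
], jaw=[0,0,0,0,0], roll=[0,0,0,0,0])

```text
t: 14.35
eef_pos: [0.2327, 0.7253, 0.4052]
ee_rot: [-1.043, 0.15, -1.938]
force: [0.6, 0.7, 1.1]
width: 0.088
```

>>> move_arm([
  [0.035,0.012,0.041],
  [0.035,0.012,0.041],
  [0.035,0.012,0.041],
  [0.035,0.012,0.041],
], jaw=[0,0,0,0], roll=[0,0,0,0])

```text
t: 14.85
eef_pos: [0.3355, 0.531, 0.4251]
ee_rot: [-1.043, 0.15, -1.938]
force: [0.8, 0.2, -0.2]
width: 0.088
```

```bash
cat >> h.py <<'E'
def planroll(w,roll,n,p=None,Rt=None,dec=4):
    p0,R0,s=pose(); p=p0 if p is None else p; Rt=R0 if Rt is None else Rt
    w=np.array(w,float); d=(w-p)/n
    o=[]
    for i in range(n):
        o.append(np.round(Rt.T@d,dec).tolist()); Rt=Rt@R.from_rotvec([0,roll/n,0]).as_matrix()
    for i in range(0,n,5): print(o[i:i+5])
    print('roll/row',roll/n); return Rt
E
python3 - <<'E'
from h import *
p,Rt,s=pose(); print(s['t'],p,s['q'])
planroll(C+.12*A,2.953,16,dec=3)
E
```

```text
14.85 [0.33550936 0.53097887 0.42505932] [ 1.61304156  0.12591121 -0.18761898  0.54972061 -1.38457625 -0.58964812]
[[0.029, 0.016, 0.018], [0.025, 0.016, 0.023], [0.02, 0.016, 0.027], [0.015, 0.016, 0.03], [0.009, 0.016, 0.033]]
[[0.003, 0.016, 0.034], [-0.003, 0.016, 0.034], [-0.009, 0.016, 0.032], [-0.015, 0.016, 0.03], [-0.021, 0.016, 0.027]]
[[-0.025, 0.016, 0.023], [-0.029, 0.016, 0.018], [-0.032, 0.016, 0.012], [-0.033, 0.016, 0.006], [-0.034, 0.016, -0.0]]
[[-0.033, 0.016, -0.006]]
roll/row 0.1845625
```

>>> move_arm([
  [0.029,0.016,0.018],
  [0.025,0.016,0.023],
  [0.02,0.016,0.027],
  [0.015,0.016,0.03],
  [0.009,0.016,0.033],
], jaw=[0,0,0,0,0], roll=[0.1846,0.1846,0.1846,0.1846,0.1846])

```text
t: 15.48
eef_pos: [0.3955, 0.3599, 0.3797]
ee_rot: [-1.365, 0.51, -2.854]
force: [0.7, 0.3, 0.9]
width: 0.0876
```

Run:
```python
from h import *
p,Rt,s=pose(); print(s['t'],p,s['q'],Rt[:,1])
planroll(C+.12*A,2.953-5*.1846,11,dec=3)
```

```text
15.475 [0.39549174 0.35991048 0.37970236] [ 1.46719932 -0.10780713 -0.53248814  0.58695978 -1.21769768 -1.46157363] [ 0.5161732  -0.06051648 -0.8543436 ]
[[0.003, 0.015, 0.034], [-0.004, 0.015, 0.034], [-0.01, 0.015, 0.032], [-0.016, 0.015, 0.03], [-0.021, 0.015, 0.027]]
[[-0.025, 0.015, 0.022], [-0.029, 0.015, 0.017], [-0.032, 0.015, 0.012], [-0.033, 0.015, 0.006], [-0.034, 0.015, -0.001]]
[[-0.033, 0.015, -0.007]]
roll/row 0.18454545454545454
```

>>> move_arm([
  [0.003,0.015,0.034],
  [-0.004,0.015,0.034],
  [-0.01,0.015,0.032],
  [-0.016,0.015,0.03],
  [-0.021,0.015,0.027],
], jaw=[0,0,0,0,0], roll=[0.184,0.184,0.184,0.184,0.184])

```text
t: 16.1
eef_pos: [0.4558, 0.1885, 0.3406]
ee_rot: [-1.888, 0.453, 2.382]
force: [0.7, 0.2, 0.6]
width: 0.0877
```

>>> move_arm([
  [-0.025,0.015,0.022],
  [-0.029,0.015,0.017],
  [-0.032,0.015,0.012],
  [-0.033,0.015,0.006],
  [-0.034,0.015,0],
], jaw=[0,0,0,0,0], roll=[0.184,0.184,0.184,0.184,0.184])

```text
t: 16.73
eef_pos: [0.5156, 0.0181, 0.3007]
ee_rot: [-2.116, 0.041, 1.524]
force: [0.4, 1.1, -0.2]
width: 0.0879
```

>>> move_arm([
  [-0.033,0.015,-0.007],
  [0,0,0],
], jaw=[0,0], roll=[0.184,0])

```text
t: 16.98
eef_pos: [0.5276, -0.0171, 0.292]
ee_rot: [-2.113, -0.051, 1.366]
force: [-0.1, 0.6, 0.1]
width: 0.0877
```

Run:
```python
from h import *
d,p,Rt=grab('wrist','w2'); s=pose()[2]; print(s['t'],p,s['q'],Rt[:,1],C+.12*A)
for t in ['neck_top','cap_center','loop_under']:
    print(t,[(np.round(r['position'],4).tolist(),round(r['p'],2)) for r in arm.landmark_of(d,t)])
```

```text
17.025 [ 0.52757366 -0.01711753  0.29203497] [ 0.53048797 -0.25970432 -0.83030916  0.5628485  -0.62761567 -2.71491647] [ 0.51385409 -0.06220496 -0.85561938] [ 0.52695303 -0.01593875  0.28793226]
neck_top []
cap_center [([0.5848, -0.0314, 0.183], 0.95), ([0.8595, -0.0325, 0.0341], 0.75), ([0.6224, 0.1579, 0.031], 0.63)]
loop_under [([0.8262, -0.0671, 0.0288], 0.92), ([0.5642, -0.0218, 0.2253], 0.69), ([0.6306, 0.1173, 0.0284], 0.69), ([0.5871, -0.028, 0.1866], 0.41)]
```

View pics/w2.png

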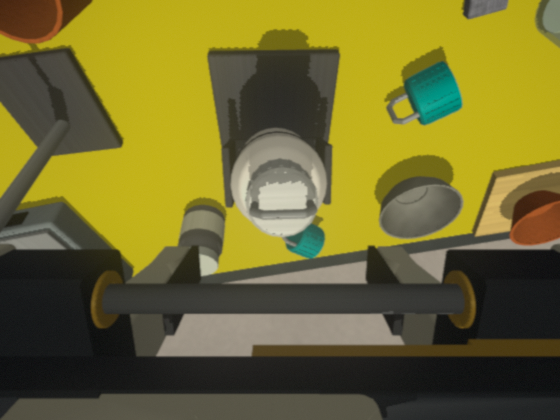

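```bash
cat >> h.py <<'E'
def wproj(X,p,Rt):
    c=HE[:3,:3].T@(Rt.T@(X-p)-HE[:3,3]); return np.array([282.856+FW*c[0]/c[2],207.597+FW*c[1]/c[2]])
def capmodel(c,a,y):
    x=np.cross(y,a); th=np.linspace(0,2*np.pi,49)
    out=[]
    for h in (.023,-.023): out.append([c+h*a+.03*(np.cos(t)*x+np.sin(t)*y) for t in th])
    out.append([c+.023*a-.0225*y,c+.043*a-.0225*y,c+.0485*a-.019*y,c+.0485*a+.019*y,c+.043*a+.0225*y,c+.023*a+.0225*y])
    return out
E
cat > ov.py <<'E'
from h import *
import sys
def ov(f,p,Rt,c,a,y,crop,k=5):
    im=cv2.imread('pics/'+f+'.png'); x0,y0,x1,y1=crop
    z=cv2.resize(im[y0:y1,x0:x1],None,fx=k,fy=k,interpolation=cv2.INTER_CUBIC)
    for l in capmodel(c,a,y):
        pts=np.array([(wproj(X,p,Rt)-[x0-.5,y0-.5])*k for X in l]).astype(np.int32); cv2.polylines(z,[pts],False,(0,0,255),1)
    cv2.imwrite('pics/'+f+'_ov.png',z)
E
python3 - <<'E'
from ov import *
p,Rt,s=pose(); y=-Rt[:,0]; y-=A*(y@A); y/=np.linalg.norm(y)
ov('w2',p,Rt,C,A,y,(215,115,350,250))
print(p)
E
```

```text
[ 0.52754881 -0.01330712  0.29352544]
```

View pics/w2_ov.png

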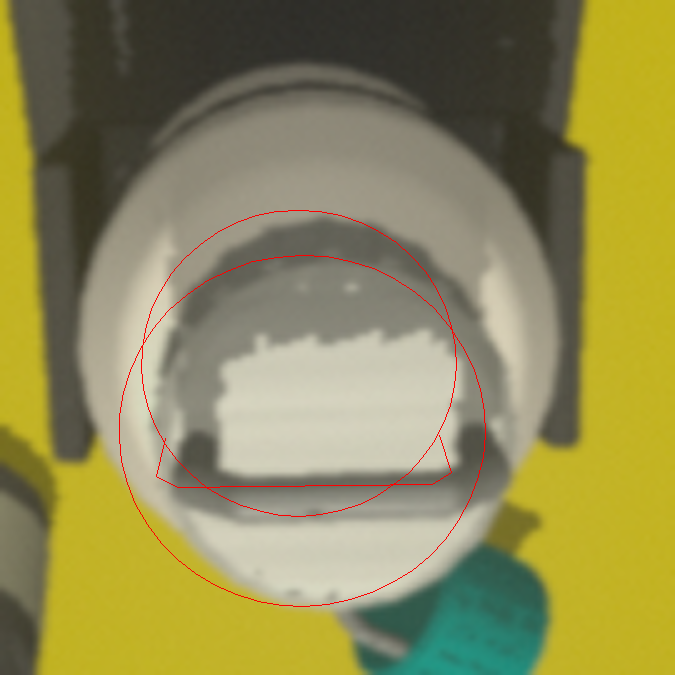

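Run:
```python
from ov import *
d,p,Rt=grab('wrist','w3'); s=pose()[2]
print(p,s['eef_pos'],s['t']); y=-Rt[:,0]; y-=A*(y@A); y/=np.linalg.norm(y)
np.savez('w3.npz',p=p,Rt=Rt)
ov('w3',p,Rt,C,A,y,(215,115,350,250))
```

```text
[ 0.52754881 -0.01330712  0.29352544] [ 0.52747833 -0.01288569  0.29363029] 17.225
```

View pics/w3_ov.png

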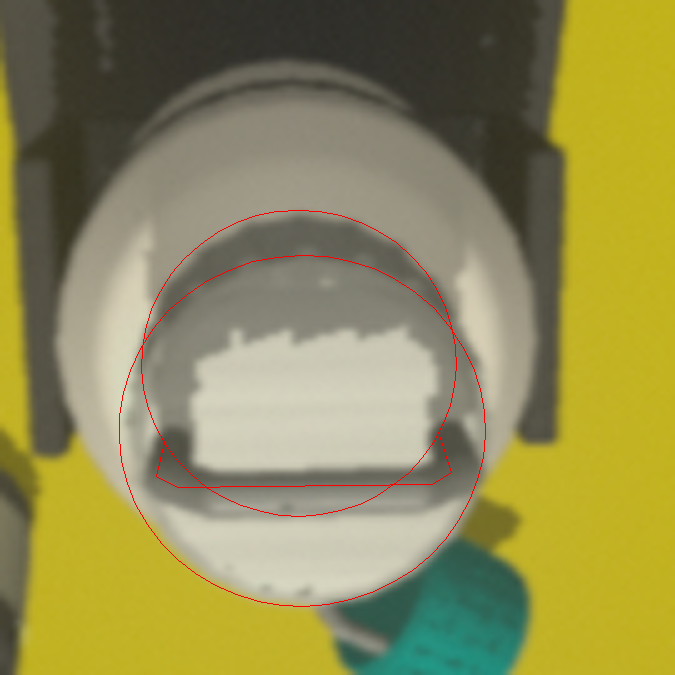

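Run:
```python
from h import *
p,Rt,s=pose(); T=C-.006*A+.001*Rt[:,0]
plan([T+.04*A,T],step=.025)
```

```text
4 rows of [-0.0014, 0.0227, 0.0011]
2 rows of [-0.0007, 0.02, 0.0004]
```

>>> move_arm([
  [-0.0014,0.023,0.001],
  [-0.0014,0.023,0.001],
  [-0.0014,0.023,0.001],
  [-0.0014,0.022,0.001],
  [-0.0007,0.02,0],
], jaw=[0,0,0,0,0], roll=[0,0,0,0,0])

```text
t: 17.85
eef_pos: [0.5807, -0.0229, 0.196]
ee_rot: [-2.115, -0.052, 1.378]
force: [1.2, -0.2, 1.3]
width: 0.0873
```

>>> move_arm([
  [-0.0007,0.02,0],
  [0,0,0],
  [0,0,0],
], jaw=[0,0.2,0.4], roll=[0,0,0], grip_force=15)

```text
t: 18.23
eef_pos: [0.582, -0.0313, 0.1852]
ee_rot: [-2.105, -0.056, 1.384]
force: [-0.4, 2.1, -0.4]
width: 0.0729
```

Run:
```python
from h import *
p,Rt,s=pose(); T=C-.006*A+.001*Rt[:,0]
print(s['t'],p,T,Rt.T@(T-p),s['force'],s['moment'],s['width'])
```

```text
18.225 [ 0.58197668 -0.03125448  0.18524177] [ 0.58913749 -0.02604697  0.17885971] [ 0.0060754   0.00888726 -0.00179784] [-0.40924441  2.08337545 -0.4357844 ] [0.91527417 1.61299488 0.44639811] 0.07286704001821681
```

>>> move_arm([
  [0,0,0],
  [0,0,0],
], jaw=[0.2,0.2], roll=[0,0])

```text
t: 18.48
eef_pos: [0.5822, -0.0305, 0.1855]
ee_rot: [-2.105, -0.057, 1.386]
force: [-1.0, 5.7, -0.7]
width: 0.0703
```

Run:
```python
from h import *
p,Rt,s=pose(); T=C-.006*A+.001*Rt[:,0]
print(s['t'],p,T,Rt.T@(T-p),s['force'],s['moment'],s['width'],s['q'],s['qd'])
```

```text
18.475 [ 0.58216405 -0.03052828  0.18548698] [ 0.58913593 -0.02604673  0.17886072] [ 0.00529791  0.00904458 -0.00165115] [-1.02402718  5.7246424  -0.74186863] [1.8303178  1.52636379 0.99997681] 0.07027870017599448 [ 0.1831311  -0.03383958 -1.01583317  1.1167051  -0.15337759 -3.02983732] [-0.00349465  0.00074686 -0.00153812  0.00170658  0.00408575 -0.00016772]
```

```bash
cat > kin.py <<'E'
from h import *
from scipy.optimize import least_squares
D=[([1.492,.35938,.01104,-.00034,-1.2241,-.28809],[.24191,.62963,.22562],[-1.57064,-.00166,-1.93768]),
([1.41783,.77804,.92128,.00128,-1.7071,-.2136],[.32468,.84408,.3157],[-1.571,.007,-1.938]),
([1.40814,1.04455,1.25034,.07382,-1.53936,-.19751],[.38787,1.01029,.24311],[-1.545,.247,-1.934]),
([1.42631,.80738,.71772,.08305,-1.24949,-.23969],[.36038,.94264,.22236],[-1.544,.244,-1.935]),
([.10168,.18577,.32016,-.20845,-1.5683,1.08813],[.63421,-.04527,.44644],[-1.544,.247,-1.935]),
([-.55666,.88584,1.25036,-.21497,-1.76321,1.67778],[.77089,-.60721,.34196],[-1.371,.18,-1.943]),
([-.25892,1.01373,1.25054,.01008,-1.27659,1.3996],[1.06384,-.48395,.30154],[-1.045,.077,-1.98]),
([.62335,-.32271,-.68968,.52126,-.92627,.25518],[.50500,-.02711,.36605],[-1.04538,.07582,-1.98322]),
([1.82116,1.04332,1.2483,.54453,-1.94399,-.49691],[.11762,.93824,.3704],[-1.04,.14,-1.939]),
([1.46720,-.10781,-.53249,.58696,-1.2177,-1.46157],[.39549,.35991,.3797],[-1.365,.51,-2.854]),
([.18313,-.03384,-1.01583,1.1167,-.15338,-3.02984],[.58216,-.03053,.18549],[-2.105,-.057,1.386])]
def rx(a): return R.from_euler('x',a).as_matrix()
def ry(a): return R.from_euler('y',a).as_matrix()
def rz(a): return R.from_euler('z',a).as_matrix()
# zero pose: upper arm up, forearm +x. tool axis +x
def fk(q,k,sg=(1,1,1)):
    a1,d1,l1,e,l2,L,o6,o1,o2,o3,o5=k
    R1=rz(q[0]+o1); R2=R1@ry(q[1]+o2); R3=R2@ry(-(q[2]+o3))
    R4=R3@rx(sg[0]*q[3]); R5=R4@ry(-(q[4]+o5)); R6=R5@rx(sg[2]*q[5]+o6)
    p=R1@[a1,0,0]+np.array([0,0,d1])+R2@[0,0,l1]+R3@[l2,0,e]+R6@[L,0,0]
    # tool: y=R6 x ; x= R6 y ; z = x cross y = R6(y×x)=-z
    Rt=np.column_stack([R6[:,1],R6[:,0],-R6[:,2]])
    return p,Rt
def fit():
    best=None
    for s4 in (1,-1):
      for s6 in (1,-1):
        for o6 in (0,np.pi/2,np.pi,-np.pi/2):
          def res(k):
            r=[]
            for q,p,e in D:
                P,T=fk(q,k,(s4,1,s6)); r+=list((P-p)*10); r+=list(R.from_matrix(T.T@Rm(e)).as_rotvec())
            return r
          o=least_squares(res,[.0,.4,.4,0,.4,.25,o6,0,0,0,0])
          if best is None or o.cost<best[0]: best=(o.cost,o.x,(s4,1,s6),o.fun)
    return best
if __name__=='__main__':
    b=fit(); print(b[0],np.round(b[1],4),b[2]); print(np.round(b[3].reshape(-1,6),3)); np.savez('kin.npz',k=b[1],s=b[2])
E
python3 kin.py
```

```text
1.9059077073927668 [ 0.2116  0.2951  0.545   0.0443  0.3309  0.4329 -1.7465 -0.1974 -0.011
 -0.078   0.0055] (-1, 1, -1)
[[-0.536  0.352  0.567 -0.006 -0.022  0.061]
 [-0.177 -0.057  0.089 -0.003 -0.021  0.062]
 [ 0.215 -0.136 -0.046 -0.048 -0.012  0.071]
 [ 0.098 -0.039  0.207 -0.049 -0.012  0.071]
 [ 0.369  0.708  0.295  0.01  -0.03   0.026]
 [ 0.043  0.036  0.21   0.024 -0.029  0.021]
 [-0.014 -0.423  0.003  0.055  0.003  0.1  ]
 [-0.115  0.625 -0.363  0.035  0.03   0.139]
 [ 0.44  -0.338 -0.701 -0.045  0.04   0.146]
 [-0.523 -0.118 -0.299 -0.137  0.042  0.072]
 [-0.033 -0.351  0.041 -0.061  0.011 -0.107]]
```

```bash
python3 - <<'E'
s=open('kin.py').read()
s=s.replace("a1,d1,l1,e,l2,L,o6,o1,o2,o3,o5=k","a1,d1,l1,e,l2,L,o6,o1,o2,o3,o5,w=k").replace("R1@[a1,0,0]","R1@[a1,w,0]").replace("o6,0,0,0,0])","o6,0,0,0,0,-.19])")
open('kin.py','w').write(s)
E
python3 kin.py
```

```text
1.14443850089 [ 0.2115  0.2431  0.5604 -0.0848 -0.2984  0.41    4.6807 -0.0528 -0.0292
  2.9537 -3.019  -0.1343] (1, 1, -1)
[[-0.197  0.266  0.672 -0.009 -0.021  0.035]
 [-0.127 -0.095  0.083 -0.007 -0.02   0.036]
 [-0.001 -0.064 -0.063 -0.017 -0.008  0.037]
 [-0.035  0.007  0.278 -0.015 -0.007  0.038]
 [ 0.082  0.265  0.287  0.016 -0.052  0.017]
 [-0.079  0.171  0.152  0.022 -0.053  0.001]
 [ 0.016 -0.045 -0.013  0.032 -0.013  0.031]
 [ 0.144  0.262 -0.374  0.051  0.046  0.026]
 [ 0.401  0.067 -0.767 -0.034  0.065  0.027]
 [ 0.021  0.028 -0.317 -0.03   0.067  0.047]
 [-0.243 -0.433  0.063 -0.13  -0.003  0.047]]
```

```bash
cat > kin2.py <<'E'
from kin import *
def fit2(D,sel):
    best=None
    for s4 in (1,-1):
      for s6 in (1,-1):
        for o6 in (0,np.pi/2,np.pi,-np.pi/2):
         for l2 in (.3,.5):
          def full(x): a1,d1,l1,e,l2_,L,w,wy=x; return [a1,d1,l1,e,l2_,L,o6,0,0,0,0,w]
          def res(x):
            r=[]
            for i in sel:
                q,p,e=D[i]
                P,T=fk(q,full(x),(s4,1,s6)); r+=list((P-p)*10); r+=list(R.from_matrix(T.T@Rm(e)).as_rotvec())
            return r
          o=least_squares(res,[.0,.4,.4,0,l2,.25,-.19,0],loss='soft_l1',f_scale=.1)
          if best is None or o.cost<best[0]: best=(o.cost,o.x,(s4,1,s6),np.array(res(o.x)),o6)
    return best
if __name__=='__main__':
  for sel in ([0,1,2,3,6],range(11)):
    b=fit2(D,sel); print(b[0],np.round(b[1],4),b[2],b[4]); print(np.round(b[3].reshape(-1,6),3))
E
python3 kin2.py
```

```text
0.00920253329201859 [ 0.031   0.2466  0.5722 -0.0168  0.4508  0.3834 -0.1914  0.    ] (-1, 1, -1) -1.5707963267948966
[[-0.001  0.029  0.035 -0.    -0.     0.   ]
 [-0.004  0.002  0.027  0.     0.    -0.   ]
 [ 0.006  0.005 -0.051  0.    -0.    -0.   ]
 [-0.    -0.047 -0.092  0.     0.    -0.   ]
 [ 0.008  0.002  0.064 -0.     0.     0.   ]]
0.4491951776523704 [ 0.1509  0.1866  0.5809  0.0398  0.3311  0.3697 -0.1836  0.    ] (-1, 1, -1) -1.5707963267948966
[[-5.500e-02  3.320e-01  5.950e-01 -0.000e+00 -0.000e+00  0.000e+00]
 [-8.200e-02  8.000e-03  1.700e-02  0.000e+00  0.000e+00 -0.000e+00]
 [-8.800e-02 -2.500e-02 -1.640e-01  0.000e+00 -0.000e+00 -0.000e+00]
 [-7.500e-02  5.400e-02  1.730e-01  0.000e+00  0.000e+00 -0.000e+00]
 [ 3.800e-02  2.700e-02  3.660e-01  0.000e+00  0.000e+00 -0.000e+00]
 [-1.510e-01  1.180e-01  1.100e-01 -0.000e+00  0.000e+00 -0.000e+00]
 [-6.200e-02  1.020e-01 -1.020e-01 -0.000e+00  0.000e+00  0.000e+00]
 [ 1.720e-01 -4.800e-02 -2.900e-01  0.000e+00  0.000e+00  0.000e+00]
 [ 1.080e-01  2.040e-01 -1.007e+00  0.000e+00  0.000e+00 -1.000e-03]
 [ 2.000e-01  3.100e-02 -3.150e-01 -0.000e+00  0.000e+00  0.000e+00]
 [-1.780e-01 -1.033e+00  1.090e-01  0.000e+00 -0.000e+00  0.000e+00]]
```

```bash
cat > kin3.py <<'E'
from kin import D,rx,ry,rz,R,np,Rm
from scipy.optimize import least_squares
def rots(q):
    R1=rz(q[0]); R2=R1@ry(q[1]); R3=R2@ry(-q[2]); R4=R3@rx(-q[3]); R5=R4@ry(-q[4]); R6=R5@rx(-q[5]-np.pi/2)
    return R1,R2,R3,R4,R5,R6
cols=[(0,0),(0,1),(1,0),(1,2),(2,0),(2,2),(3,1),(3,2),(4,0),(4,2),(5,1),(5,2)]
def row(q):
    Rs=rots(q); M=np.column_stack([Rs[i][:,j] for i,j in cols]+[[0,0,1]]); return M
M=np.vstack([row(d[0]) for d in D]); b=np.hstack([d[1] for d in D])
V=np.linalg.lstsq(M,b,rcond=1e-9)[0]
def fk(q):
    R6=rots(q)[5]; return row(q)@V, np.column_stack([R6[:,1],R6[:,0],-R6[:,2]])
lo=np.array([-3.07,-1.43,-1.02,-3.03,-3.05,-3.03]); hi=np.array([3.07,2.12,1.25,1.67,0,3.03])
def ik(p,Rt,q0,wr=.2):
    def f(q):
        P,T=fk(q); return np.r_[P-p,wr*R.from_matrix(T.T@Rt).as_rotvec()]
    o=least_squares(f,np.clip(q0,lo+1e-4,hi-1e-4),bounds=(lo,hi),xtol=1e-12,ftol=1e-12); return o.x,o.fun
if __name__=='__main__':
    print(dict(zip(cols+['d'],np.round(V,4)))); print(np.round((M@V-b).reshape(-1,3),4),np.linalg.svd(M)[1])
E
python3 kin3.py
```

```text
{(0, 0): np.float64(-0.0), (0, 1): np.float64(-0.0), (1, 0): np.float64(0.0), (1, 2): np.float64(0.6016), (2, 0): np.float64(0.4636), (2, 2): np.float64(-0.0), (3, 1): np.float64(-0.1918), (3, 2): np.float64(-0.0), (4, 0): np.float64(0.3781), (4, 2): np.float64(0.0), (5, 1): np.float64(0.0), (5, 2): np.float64(0.0), 'd': np.float64(0.1988)}
[[ 0.0001 -0.     -0.    ]
 [-0.      0.      0.    ]
 [-0.      0.     -0.    ]
 [-0.      0.      0.    ]
 [ 0.      0.      0.    ]
 [ 0.      0.      0.    ]
 [ 0.      0.     -0.    ]
 [-0.     -0.      0.    ]
 [-0.      0.     -0.    ]
 [-0.      0.     -0.    ]
 [ 0.      0.     -0.    ]] [6.97878205 6.57022275 5.06424281 2.85125883 2.71646674 2.02484931
 1.73656326 1.10833236 0.87293582 0.64403387 0.58478949 0.27983767
 0.17944028]
```

```bash
cat > ex.py <<'E'
from kin3 import *
from h import C,A
rng=np.random.default_rng(0)
t=np.array([-0.216,-0.976,-0.0235]); t-=A*(t@A); t/=np.linalg.norm(t)
def ori(roll,a=A):
    x=t-a*(t@a); x/=np.linalg.norm(x); y=-a
    return np.column_stack([x,y,np.cross(x,y)])@R.from_rotvec([0,roll,0]).as_matrix()
def sols(p,Rt,n=60):
    S=[]
    for _ in range(n):
        q,f=ik(p,Rt,rng.uniform(lo,hi))
        if np.abs(f).max()<3e-4 and not any(np.abs(q-s).max()<.02 for s in S): S.append(q)
    return S
if __name__=='__main__':
  for h in (-.006,.0,.004,.01,.02,.1):
    for roll in (0,):
        for s in sols(C+h*A,ori(roll)): print(h,roll,np.round(s,3))
E
python3 ex.py
```

```text
-0.006 0 [ 0.203 -0.006 -1.004  1.169 -0.203  0.029]
0.0 0 [ 0.242 -0.017 -0.993  1.086 -0.232  0.081]
0.004 0 [ 0.265 -0.025 -0.986  1.039 -0.25   0.11 ]
0.01 0 [ 0.294 -0.037 -0.975  0.979 -0.277  0.148]
0.02 0 [ 0.334 -0.056 -0.958  0.897 -0.318  0.2  ]
0.1 0 [ 0.512 -0.206 -0.845  0.599 -0.599  0.39 ]
```

Run:
```python
from ex import *
from h import pose
p,Rt,s=pose()
# best estimate of current roll
q0=np.array(s['q'])
print('angle err axis',np.degrees(np.arccos(-Rt[:,1]@A)))
x=ori(0).T@Rt[:,0]; print('roll now',np.arctan2(-x[2],x[0]))
for dr in (0,-.15,-.3,-1,-2):
  Rr=Rt@R.from_rotvec([0,dr,0]).as_matrix()
  for h in (-.006,-.003,0,.004,.01,.03):
    q,f=ik(C+h*A,Rr,q0+[.05,0,0,-.1,-.05,.2-dr]); print(dr,h,np.round(q,3),np.round(f*1000,1))
```

```text
angle err axis 2.6875737607331773
roll now 3.1300747849911517
0 -0.006 [ 0.184 -0.012 -1.005  1.116 -0.148 -3.03 ] [ 0.  -0.2  0.6 -2.   0.2  0.4]
0 -0.003 [ 0.189 -0.018 -1.006  1.112 -0.153 -3.03 ] [ 0.  -0.1  0.4 -1.3  0.1  0.3]
0 0 [ 0.194 -0.025 -1.008  1.108 -0.158 -3.03 ] [ 0.  -0.1  0.2 -0.7  0.1  0.1]
0 0.004 [ 0.207 -0.033 -1.007  1.087 -0.169 -3.02 ] [-0.  0.  0. -0.  0.  0.]
0 0.01 [ 0.249 -0.045 -0.993  0.998 -0.203 -2.965] [-0.  0. -0. -0.  0.  0.]
0 0.03 [ 0.338 -0.085 -0.953  0.813 -0.295 -2.846] [-0.  0. -0.  0.  0.  0.]
-0.15 -0.006 [ 0.139 -0.013 -1.02   1.223 -0.122 -2.951] [ 0.1 -0.   0.3 -0.9  0.   0.1]
-0.15 -0.003 [ 0.15  -0.019 -1.02   1.204 -0.129 -2.94 ] [ 0.  -0.   0.1 -0.3  0.   0. ]
-0.15 0 [ 0.17  -0.025 -1.017  1.164 -0.143 -2.917] [-0.  0. -0. -0.  0.  0.]
-0.15 0.004 [ 0.207 -0.033 -1.007  1.087 -0.169 -2.87 ] [-0.  0. -0. -0.  0.  0.]
-0.15 0.01 [ 0.249 -0.045 -0.993  0.998 -0.203 -2.815] [-0.  0. -0. -0.  0.  0.]
-0.15 0.03 [ 0.338 -0.085 -0.953  0.813 -0.295 -2.696] [-0.  0.  0. -0.  0.  0.]
-0.3 -0.006 [ 0.139 -0.013 -1.02   1.223 -0.122 -2.801] 
[... 701 characters left out ...]
 -0.033 -1.007  1.087 -0.169 -2.02 ] [-0.  0. -0. -0.  0.  0.]
-1 0.01 [ 0.249 -0.045 -0.993  0.998 -0.203 -1.964] [-0.  0. -0. -0.  0.  0.]
-1 0.03 [ 0.338 -0.085 -0.953  0.813 -0.295 -1.846] [-0.  0. -0.  0.  0.  0.]
-2 -0.006 [ 0.139 -0.013 -1.02   1.223 -0.122 -1.101] [ 0.1 -0.   0.3  0.3  0.   0.8]
-2 -0.003 [ 0.15  -0.019 -1.02   1.204 -0.129 -1.09 ] [ 0.  -0.   0.1  0.1  0.   0.3]
-2 0 [ 0.17  -0.025 -1.017  1.164 -0.143 -1.067] [-0.  0. -0.  0.  0.  0.]
-2 0.004 [ 0.207 -0.033 -1.007  1.087 -0.169 -1.02 ] [-0.  0. -0.  0.  0.  0.]
-2 0.01 [ 0.249 -0.045 -0.993  0.998 -0.203 -0.964] [-0.  0. -0.  0.  0.  0.]
-2 0.03 [ 0.338 -0.085 -0.953  0.813 -0.295 -0.846] [-0.  0. -0. -0.  0. -0.]
```

Run:
```python
from h import *
p,Rt,s=pose(); T=C+.016*A+.001*Rt[:,0]
print(Rt.T@(T-p))
```

```text
[ 0.00630304 -0.01293122 -0.00188326]
```

>>> move_arm([
  [0.006,-0.006,-0.002],
  [0,-0.007,0],
  [0,0,0],
  [0,0,0],
], jaw=[0,0,0,0], roll=[0,-0.14,-0.14,0])

```text
t: 18.98
eef_pos: [0.5779, -0.0259, 0.1976]
ee_rot: [-2.101, 0.086, 1.623]
force: [-0.1, 0.0, -0.6]
width: 0.0875
```

Run:
```python
from h import *
p,Rt,s=pose(); T=C+.001*A+.001*Rt[:,0]
print(p,s['q'],Rt.T@(T-p),np.degrees(np.arccos(-Rt[:,1]@A)),s['force'],s['moment'],-Rt[:,1],s['width'])
```

```text
[ 0.57786561 -0.02592123  0.19762406] [ 0.28172563 -0.056934   -0.97962072  0.92905694 -0.23578811 -2.64337309] [ 1.20930421e-03  1.48781152e-02 -9.73597241e-05] 2.535519621667171 [-0.08953736  0.04000561 -0.55229421] [ 0.19610568  1.54940708 -0.07773348] [-0.50877626  0.04756243  0.85958393] 0.08754840875040559
```

>>> move_arm([
  [0.0012,0.005,0],
  [0,0.005,0],
  [0,0.0045,0],
  [0,0,0],
  [0,0,0],
], jaw=[0,0,0,0,0.15], roll=[0,0,0,0,0])

```text
t: 19.6
eef_pos: [0.5852, -0.0259, 0.1848]
ee_rot: [-2.101, 0.086, 1.622]
force: [0.4, 0.2, 0.1]
width: 0.0822
```

Run:
```python
from ov import *
d,p,Rt=grab('wrist','w4'); s=pose()[2]; T=C+.001*A+.001*Rt[:,0]
print(s['t'],p,s['q'],Rt.T@(T-p),np.degrees(np.arccos(-Rt[:,1]@A)),s['force'],s['moment'],s['width'])
```

```text
19.65 [ 0.585234   -0.02590117  0.18481656] [ 0.1882062  -0.02736391 -1.0125047   1.13437634 -0.1572415  -2.77531066] [ 0.00047344  0.00012114 -0.00021563] 2.510897336951341 [-0.86852093 -0.39446667 -0.46951306] [0.22865254 1.53874334 0.00648661] 0.07873525917241149
```

View pics/w4.png

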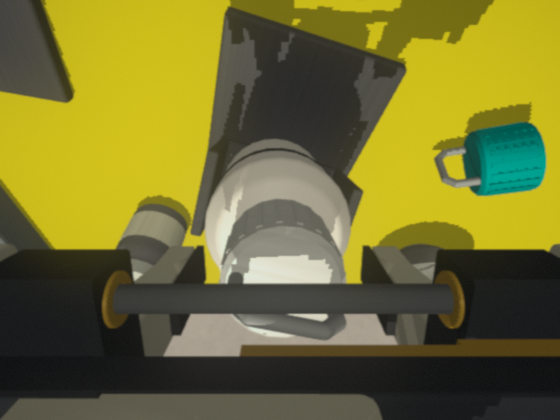

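>>> move_arm([
  [0,0,0],
  [0,0,0],
  [0,0,0],
  [0,0,0],
], jaw=[0.35,0.5,0.6,0.6], roll=[0,0,0,0], grip_force=35)

```text
t: 20.15
eef_pos: [0.5853, -0.0254, 0.1849]
ee_rot: [-2.101, 0.086, 1.624]
force: [-2.4, 0.0, 1.0]
width: 0.0599
```

>>> move_arm([
  [0,-0.0004,0],
  [0,-0.0004,0],
  [0,-0.0004,0],
], jaw=[0.6,0.6,0.6], roll=[-0.12,-0.12,-0.12])

```text
t: 20.52
eef_pos: [0.5849, -0.0258, 0.1858]
ee_rot: [-2.043, 0.263, 1.947]
force: [3.8, -1.8, -1.7]
width: 0.0598
```

Run:
```python
from ov import *
d,p,Rt=grab('wrist','w5'); s=pose()[2]; T=C+.001*A+.001*Rt[:,0]
print(s['t'],p,s['q'],Rt.T@(T-p),np.degrees(np.arccos(-Rt[:,1]@A)),s['force'],s['moment'],s['width'])
```

```text
20.575 [ 0.58488682 -0.02578379  0.18582524] [ 0.19829687 -0.02924823 -1.00940965  1.11270691 -0.16476534 -2.39131466] [0.00046478 0.00117056 0.00020904] 2.5056992856482325 [ 2.37683984 -1.13134837 -0.49815367] [-0.0591984   1.03720163 -0.15051813] 0.05968590199874889
```

View pics/w5.png

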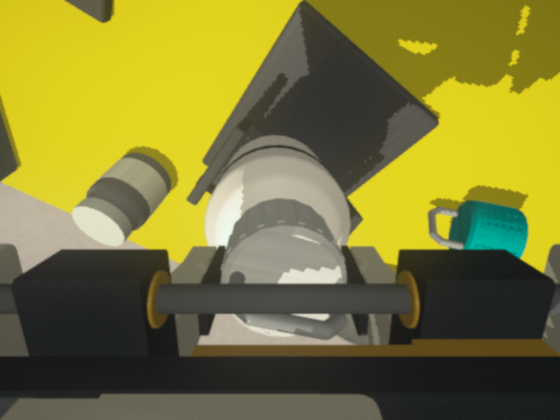

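>>> move_arm([
  [0,-0.0005,0],
  [0,-0.0005,0],
  [0,-0.0005,0],
  [0,-0.0005,0],
  [0,-0.0005,0],
], jaw=[0.6,0.6,0.6,0.6,0.6], roll=[-0.17,-0.17,-0.17,-0.17,-0.17])

```text
t: 21.2
eef_pos: [0.5841, -0.026, 0.1887]
ee_rot: [-1.681, 0.527, 2.83]
force: [5.0, -4.1, 0.7]
width: 0.0599
```

>>> move_arm([
  [0,-0.0005,0],
  [0,-0.0005,0],
  [0,-0.0005,0],
  [0,-0.0005,0],
  [0,-0.0005,0],
], jaw=[0.6,0.6,0.6,0.6,0.6], roll=[-0.17,-0.17,-0.17,-0.17,-0.17])

```text
t: 21.82
eef_pos: [0.5834, -0.0263, 0.1916]
ee_rot: [-1.219, 0.416, -2.5]
force: [7.7, -7.2, 1.8]
width: 0.06
```

Run:
```python
from ov import *
d,p,Rt=grab('wrist','w6'); s=pose()[2]; T=C+.001*A+.001*Rt[:,0]
print(s['t'],p,s['q'],Rt.T@(T-p),np.degrees(np.arccos(-Rt[:,1]@A)),s['force'],s['moment'],s['width'])
```

```text
21.875 [ 0.5834041  -0.02633594  0.1916246 ] [ 0.23472061 -0.03982401 -0.99575835  1.03288367 -0.1950617  -0.63898017] [ 0.00222966  0.00688033 -0.00112171] 2.483722420501266 [ 7.73197026 -5.63122195  0.12912346] [-1.734772   -0.76189631 -1.06803916] 0.0596789136707001
```

View pics/w6.png

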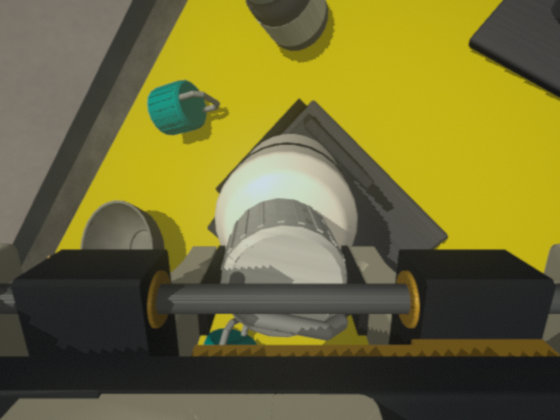

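>>> move_arm([
  [0,-0.0005,0],
  [0,-0.0005,0],
  [0,-0.0005,0],
  [0,-0.0005,0],
  [0,-0.0005,0],
], jaw=[0.6,0.6,0.6,0.6,0.6], roll=[-0.17,-0.17,-0.17,-0.17,-0.17])

```text
t: 22.5
eef_pos: [0.5828, -0.0263, 0.1946]
ee_rot: [-1.032, 0.03, -1.717]
force: [9.1, -8.6, 4.0]
width: 0.0597
```

>>> move_arm([
  [0,-0.0005,0],
  [0,-0.0005,0],
  [0,0,0],
  [0,0,0],
  [0,0,0],
], jaw=[0.6,0.6,0.6,0,0], roll=[-0.17,-0.17,0,0,0])

```text
t: 23.12
eef_pos: [0.5801, -0.0249, 0.1927]
ee_rot: [-1.052, -0.14, -1.424]
force: [0.4, 0.8, 0.8]
width: 0.0743
```

Run:
```python
from ov import *
d,p,Rt=grab('wrist','w7'); s=pose()[2]; T=C+.01*A+.001*Rt[:,0]
print(s['t'],p,s['q'],Rt.T@(T-p),np.degrees(np.arccos(-Rt[:,1]@A)),s['force'],s['moment'],s['width'])
```

```text
23.175 [ 0.58011925 -0.02492906  0.19274927] [ 0.25738379 -0.04638047 -0.99135936  0.98759162 -0.2111117   0.56670349] [0.00180383 0.00059633 0.00063656] 2.542250334528014 [-0.01644991  0.9221877   0.95427198] [0.13415347 1.70579921 0.00189908] 0.07811342472240115
```

View pics/w7.png

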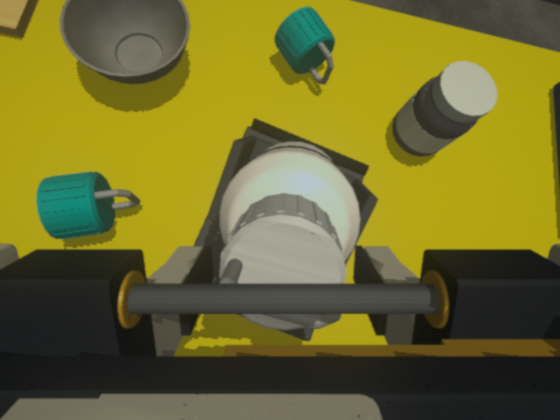

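>>> move_arm([
  [0.0018,-0.02,0],
  [0,-0.03,0],
  [0,-0.03,0],
  [0,0,0],
], jaw=[0,0,0,0], roll=[0,0,0,0])

```text
t: 23.68
eef_pos: [0.5402, -0.0217, 0.2645]
ee_rot: [-1.048, -0.139, -1.422]
force: [1.0, 0.4, -0.2]
width: 0.0874
```

Run:
```python
from ov import *
d,p,Rt=grab('wrist','w8'); s=pose()[2]; T=C+.01*A+.001*Rt[:,0]
print(s['t'],p,s['q'],Rt.T@(T-p),np.degrees(np.arccos(-Rt[:,1]@A)),s['force'],s['moment'],s['width'])
np.savez('w8.npz',p=p,Rt=Rt)
y=-Rt[:,0]; y-=A*(y@A); y/=np.linalg.norm(y)
ov('w8',p,Rt,C+.0103*A,A,y,(195,125,355,285),4)
```

```text
23.725 [ 0.54023722 -0.02168339  0.26446198] [ 0.46702521 -0.20670193 -0.86296095  0.5777242  -0.51790931  0.84017351] [ 0.00091832  0.08267976 -0.00173478] 2.78240039887019 [0.16871574 0.69664309 0.70478879] [0.06818141 1.71324642 0.04294718] 0.08750754373364132
```

View pics/w8_ov.png

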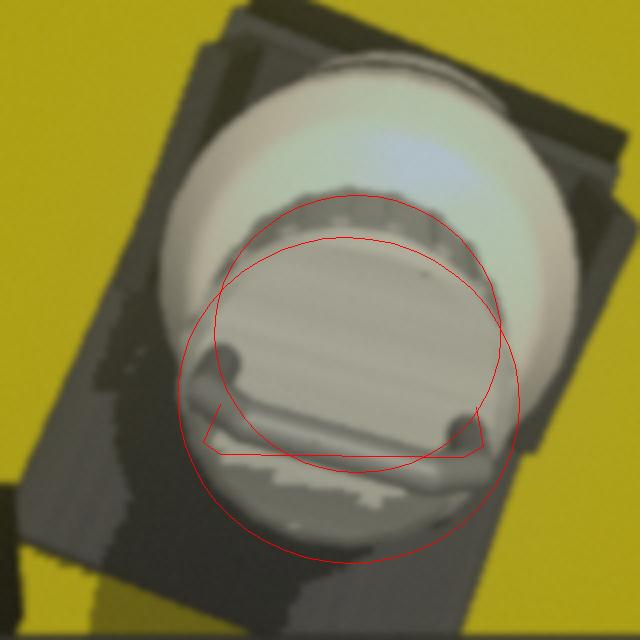

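Run:
```python
from ov import *
z=np.load('w8.npz'); p,Rt=z['p'],z['Rt']
# fit ends of the bar
for h in (.0075,):
    q=C+(h+.0485)*A
    L=onplane((195+205/4,125+405/4),p,Rt,q,A); Rr=onplane((195+478/4,125+482/4),p,Rt,q,A)
    t=Rr-L; print(np.linalg.norm(t),(L+Rr)/2-q); t/=np.linalg.norm(t); tt=Rt.T@t; rl=np.arctan2(-tt[2],tt[0]); print('roll',rl)
ov('w8',p,Rt,C+h*A,A,t,(195,125,355,285),4)
```

```text
0.04507442234147444 [ 0.00068598 -0.00011299  0.00040121]
roll 0.2775996478215304
```

View pics/w8_ov.png

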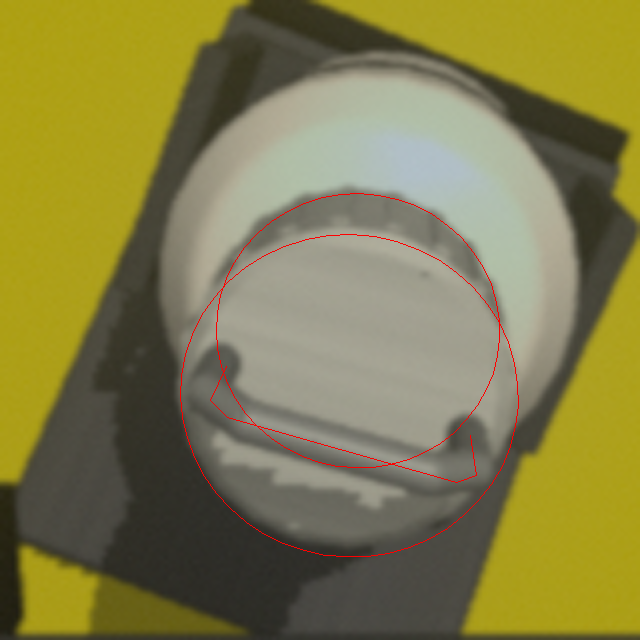

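Run:
```python
from h import *
p,Rt,s=pose(); T=C+.004*A+.0005*Rt[:,0]; print(s['force'])
planroll(T+.02*A,.278,3)
R2=Rt@R.from_rotvec([0,.278,0]).as_matrix()
plan([T],p=T+.02*A,Rt=R2,step=.01)
```

```text
[0.16871574 0.69664309 0.70478879]
[[-0.0001, 0.0225, -0.0001], [-0.0001, 0.0225, -0.0001], [-0.0001, 0.0225, -0.0001]]
roll/row 0.09266666666666667
3 rows of [0.0003, 0.0067, -0.0001]
```

>>> move_arm([
  [0,0.0225,0],
  [0,0.0225,0],
  [0,0.0225,0],
  [0.0003,0.007,0],
  [0.0003,0.007,0],
], jaw=[0,0,0,0,0], roll=[0.093,0.093,0.092,0,0])

```text
t: 24.35
eef_pos: [0.5807, -0.0277, 0.1894]
ee_rot: [-1.039, -0.0, -1.664]
force: [0.3, 0.1, -0.1]
width: 0.0876
```

>>> move_arm([
  [0.0003,0.006,0],
  [0,0,0],
  [0,0,0],
], jaw=[0,0,0.15], roll=[0,0,0])

```text
t: 24.72
eef_pos: [0.584, -0.0284, 0.1861]
ee_rot: [-1.036, -0.0, -1.664]
force: [-0.6, 0.2, 0.4]
width: 0.0821
```

Run:
```python
from ov import *
d,p,Rt=grab('wrist','w9'); s=pose()[2]; T=C+.004*A+.0005*Rt[:,0]
print(s['t'],p,s['q'],Rt.T@(T-p),np.degrees(np.arccos(-Rt[:,1]@A)),s['force'],s['moment'],s['width'])
```

```text
24.775 [ 0.58402436 -0.02843682  0.18610942] [ 0.20532532 -0.03099008 -1.00545231  1.08252302 -0.17057897  0.23579431] [-0.00177935 -0.00127127  0.00051319] 2.4918455252021454 [ 0.86603201 -0.90876236 -0.0822728 ] [0.16094341 1.70430557 0.02687283] 0.07900391344402928
```

View pics/w9.png

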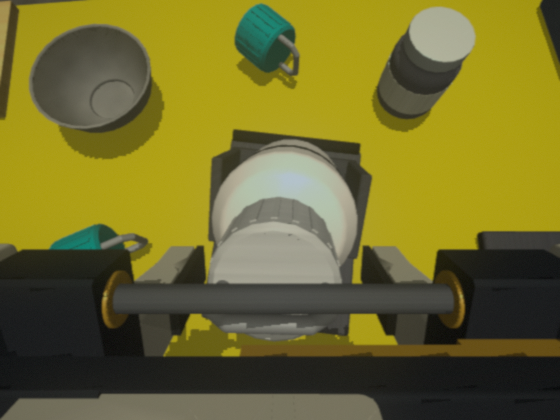

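>>> move_arm([
  [-0.0018,0,0],
  [0,0,0],
  [0,0,0],
  [0,0,0],
  [0,-0.001,0],
], jaw=[0.2,0.4,0.6,0.6,0.6], roll=[0,0,0,0,-0.1], grip_force=40)

```text
t: 25.4
eef_pos: [0.5843, -0.026, 0.188]
ee_rot: [-1.037, -0.052, -1.576]
force: [3.4, 0.9, -1.9]
width: 0.0596
```

>>> move_arm([
  [0,-0.0005,0],
  [0,-0.0005,0],
  [0,-0.0005,0],
  [0,-0.0005,0],
  [0,-0.0005,0],
], jaw=[0.6,0.6,0.6,0.6,0.6], roll=[-0.16,-0.16,-0.16,-0.16,-0.16])

```text
t: 26.02
eef_pos: [0.5831, -0.0259, 0.1902]
ee_rot: [-1.219, -0.414, -0.833]
force: [4.3, -1.5, -0.8]
width: 0.06
```

Run:
```python
from ov import *
d,p,Rt=grab('wrist','w10'); s=pose()[2]; T=C+.004*A+.0005*Rt[:,0]
print(s['t'],p,s['q'],Rt.T@(T-p),np.degrees(np.arccos(-Rt[:,1]@A)),s['force'],s['moment'],s['width'])
```

```text
26.075 [ 0.58306716 -0.0258738   0.19017751] [ 0.23300077 -0.03829362 -0.99701622  1.0338106  -0.19136855  1.17551   ] [ 0.0001898   0.00283576 -0.00047833] 2.5704722036638534 [0.41456757 1.10854747 1.91169769] [0.25855356 1.22778214 0.18519833] 0.059771071905430656
```

View pics/w10.png

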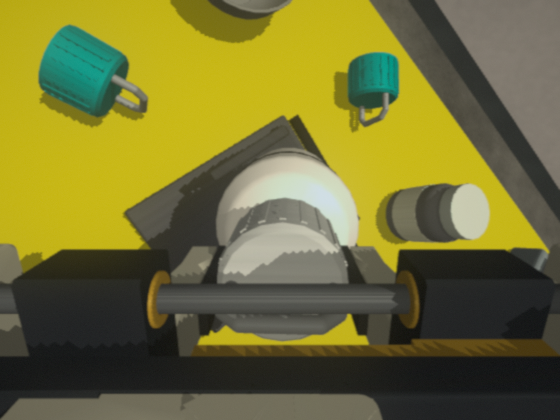

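>>> move_arm([
  [0,-0.0005,0],
  [0,-0.002,0],
  [0,-0.002,0],
  [0,-0.002,0],
], jaw=[0.6,0.6,0.6,0.6], roll=[-0.14,0,0,0])

```text
t: 26.58
eef_pos: [0.5797, -0.0255, 0.1957]
ee_rot: [-1.277, -0.455, -0.695]
force: [4.7, 1.1, -2.2]
width: 0.0598
```

Run:
```python
from ov import *
p,Rt,s=pose()
print(s['t'],p,s['q'],Rt.T@s['force'],s['force'],s['moment'],s['width'])
# exact pull direction along A in tool coords
print(Rt.T@A)
```

```text
26.575 [ 0.57965148 -0.02550277  0.19570302] [ 0.27158238 -0.05126425 -0.98287081  0.95122846 -0.22507206  1.35169482] [1.65744503 4.27242114 2.75438168] [ 4.73585381  1.09491109 -2.2271469 ] [0.32731054 0.37883469 0.14732272] 0.05975153305957825
[-0.00929051 -0.99899705  0.04380158]
```

>>> move_arm([
  [0,-0.01,0.0004],
  [0,-0.012,0.0005],
  [0,-0.012,0.0005],
  [0,-0.012,0.0005],
  [0,-0.012,0.0005],
], jaw=[0.6,0.6,0.6,0.6,0.6], roll=[0,0,0,0,0])

```text
t: 27.2
eef_pos: [0.5496, -0.0215, 0.2449]
ee_rot: [-1.28, -0.453, -0.695]
force: [1.0, 0.0, -3.0]
width: 0.0596
```

Run:
```python
from ov import *
d,p,Rt=grab('scene','s2');s=pose()[2]
print(s['t'],p,s['q'],Rt.T@s['force'],s['width'])
```

```text
27.25 [ 0.54961281 -0.0215471   0.24488332] [ 0.44009763 -0.16842042 -0.88566511  0.62473102 -0.45945632  1.56410309] [-1.26706308  1.3350176  -0.66957792] 0.059689007295943626
```

View pics/s2.png

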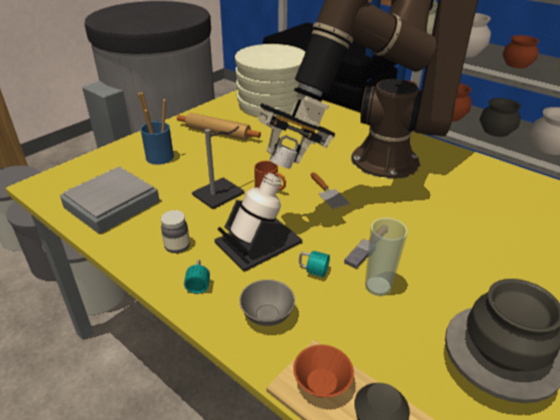

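```bash
cat > sim.py <<'E'
from kin3 import *
def simrow(q,off,roll,wr):
    p,T=fk(q); return ik(p+T@np.array(off),T@R.from_rotvec([0,roll,0]).as_matrix(),q,wr)[0]
def run(q,rows,wr):
    for o,r in rows: q=simrow(q,o,r,wr)
    return q
if __name__=='__main__':
  q0=[1.40665843,0.99440298,1.24775201,0.02359783,-1.75742692,-0.19743242]
  for wr in (.05,.1,.2,.3,.5,1):
    q=run(q0,[((-.06,0,0),0)]*4,wr); p,T=fk(q); print(wr,p,T[:,1],q)
  print('meas .3878 1.0103 .2431 ; .1107 .2194 -.969')
  q0=[-0.55666461,0.88584465,1.25035708,-0.21497239,-1.76321117,1.67778261]
  for wr in (.05,.1,.2,.3,.5,1):
    q=run(q0,[((.019,0,.057),0)]*5,wr); p,T=fk(q); print(wr,p,T[:,1],q)
  print('meas .8505 -.6766 .3102; .393 -.0575 -.918')
E
python3 sim.py
```

```text
0.05 [0.43606721 1.13992388 0.33703849] [ 0.28056792  0.55930908 -0.78003526] [ 1.42057912  1.04853473  1.25        0.21587588 -1.12976206 -0.24311127]
0.1 [0.43290961 1.13137028 0.33013462] [ 0.27009788  0.53851656 -0.79815227] [ 1.42012126  1.04644292  1.25        0.2045669  -1.15952059 -0.23768663]
0.2 [0.42274054 1.10390108 0.30810137] [ 0.23555676  0.46947477 -0.85094445] [ 1.41820089  1.04215771  1.25        0.17085771 -1.25194465 -0.22331967]
0.3 [0.41128243 1.07310541 0.28389115] [ 0.19531231  0.38845633 -0.90053028] [ 1.41537749  1.04122698  1.25        0.13653638 -1.35064847 -0.21156158]
0.5 [0.39359427 1.02589883 0.24828093] [ 0.13085457  0.25813587 -0.95720581] [ 1.4099791   1.04655874  1.25        0.0882058  -1.49404441 -0.19994544]
1 [0.37662024 0.98095665 0.21637032] [ 0.06672832  0.12844908 -0.98946863] [ 1.40387448  1.05837778  1.25        0.04453714 -1.62403822 -0.19424583]
meas .3878 1.0103 .2431 ; .1107 .2194 -.969
0.05 [ 0.95409672 -0.796162    0.46006347] [ 0.66824358 -0.41626735 -0.6165809 ] [-0.53514932  0.94616341  1.25        0.02097975 -0.9684488   1.61098552]
0.1 [ 0.94745072 -0.78836994  0.44989131] [ 0.65532435 -0.39388895 -0.64451648] [-0.53669285  0.94241557  1.25        0.00407298 -1.00798389  1.6213244 ]
0.2 [ 0.92618563 -0.763419    0.41747388] [ 0.60851116 -0.32106869 -0.72569213] [-0.5412358   0.93513201  1.25       -0.04242561 -1.12803214  1.64686831]
0.3 [ 0.90207277 -0.73528898  0.38171597] [ 0.54709128 -0.23720846 -0.80275979] [-0.54559648  0.93382535  1.25       -0.08549393 -1.25363559  1.66624925]
0.5 [ 0.86392694 -0.69152079  0.32865478] [ 0.43632333 -0.10400728 -0.8937586 ] [-0.5508438   0.94292923  1.25       -0.14153684 -1.43424222  1.684548  ]
1 [ 0.82625576 -0.64936275  0.28093524] [ 0.31466913  0.02630204 -0.94883694] [-0.55422203  0.96232428  1.25       -0.18915873 -1.59670976  1.69359163]
meas .8505 -.6766 .3102; .393 -.0575 -.918
```

```bash
cat > srch.py <<'E'
from sim import *
from h import pose
p,Rt,s=pose(); q0=np.array(s['q'])
res=[]
for az in np.radians([-60,-30,-10,20,60,100,150,-110,-150]):
  for r in (.4,.5,.7):
    for z in (.25,.4,.6):
      P=np.array([r*np.cos(az),r*np.sin(az),z])
      # walk there
      q=q0.copy(); 
      q,f=ik(P,Rt,np.r_[q0[0]+az,q0[1:4],q0[4],q0[5]+az],.6)
      if np.abs(f).max()>1e-3: continue
      for el in (-60,-30,0,30,60,90):
        for da in (0,np.pi):
          d=np.array([np.cos(az+da)*np.cos(np.radians(el)),np.sin(az+da)*np.cos(np.radians(el)),np.sin(np.radians(el))])
          if el==90 and da: continue
          qq=q.copy(); ok=True
          for i in range(9):
            pp,T=fk(qq); qq=ik(pp+.06*d,T,qq,.6)[0]
          pp,T=fk(qq)
          res.append((T[2,1],T[0,1],T[1,1],np.degrees(az),r,z,el,np.degrees(da),pp))
res.sort(key=lambda r:r[1])
for r in res[:25]: print(np.round(np.hstack(r),2))
E
python3 srch.py
```

```text
[-9.7e-01  1.6e-01 -1.8e-01  2.0e+01  5.0e-01  2.5e-01 -6.0e+01  1.8e+02
  3.4e-01  2.1e-01  1.0e-02]
[-9.7e-01  2.4e-01  5.0e-02 -1.0e+01  4.0e-01  6.0e-01  0.0e+00  1.8e+02
  2.3e-01 -1.1e-01  6.1e-01]
[  -0.94    0.27   -0.21 -150.      0.7     0.4    30.      0.     -0.69
   -0.44    0.44]
[-9.5e-01  2.8e-01 -1.6e-01  2.0e+01  5.0e-01  4.0e-01 -6.0e+01  1.8e+02
  2.7e-01  1.8e-01  1.4e-01]
[  -0.94    0.28   -0.19 -150.      0.7     0.4     0.      0.     -0.78
   -0.49    0.24]
[-9.5e-01  2.8e-01 -1.4e-01  2.0e+01  7.0e-01  2.5e-01 -3.0e+01  1.8e+02
  3.0e-01  1.7e-01  1.5e-01]
[-9.3e-01  2.8e-01 -2.2e-01  2.0e+01  7.0e-01  2.5e-01 -6.0e+01  1.8e+02
  4.8e-01  2.5e-01 -8.0e-02]
[  -0.94    0.29   -0.18 -150.      0.7     0.25    0.      0.     -0.81
   -0.5     0.15]
[-9.6e-01  2.9e-01  5.0e-02 -1.0e+01  4.0e-01  6.0e-01 -3.0e+01  1.8e+02
  2.4e-01 -1.1e-01  3.3e-01]
[  -0.94    0.29   -0.19 -150.      0.7     0.25   30.      0.     -0.73
   -0.46    0.36]
[-9.6e-01  2.9e-01  5.0e-02 -1.0e+01  4.0e-01  4.0e-01  3.0e+01  1.8e+02
  2.4e-01 -1.1e-01  6.7e-01]
[-9.6e-01  2.9e-01  1.
[... 694 characters left out ...]
9.5e-01  3.2e-01  7.0e-02 -1.0e+01  5.0e-01  4.0e-01  0.0e+00  1.8e+02
  2.4e-01 -1.2e-01  4.0e-01]
[-9.5e-01  3.2e-01  2.0e-02 -3.0e+01  5.0e-01  2.5e-01 -6.0e+01  1.8e+02
  3.0e-01 -1.3e-01 -5.0e-02]
[  -0.93    0.32   -0.19 -150.      0.7     0.4    60.      0.     -0.56
   -0.36    0.6 ]
[-9.4e-01  3.2e-01  7.0e-02 -1.0e+01  5.0e-01  4.0e-01 -3.0e+01  1.8e+02
  2.4e-01 -1.2e-01  1.9e-01]
[-9.4e-01  3.2e-01 -1.3e-01  2.0e+01  7.0e-01  4.0e-01 -6.0e+01  1.8e+02
  4.8e-01  2.2e-01  5.0e-02]
[-9.4e-01  3.3e-01  4.0e-02 -1.0e+01  7.0e-01  2.5e-01 -6.0e+01  1.8e+02
  4.7e-01 -1.0e-01 -1.0e-01]
[-9.4e-01  3.3e-01  1.0e-01 -1.0e+01  5.0e-01  2.5e-01  0.0e+00  1.8e+02
  1.9e-01 -1.4e-01  2.7e-01]
```

```bash
cat > beam.py <<'E'
from sim import *
from h import pose
import itertools
p,Rt,s=pose(); q0=np.array(s['q'])
tgt=np.array([-.05,0,-1]); tgt/=np.linalg.norm(tgt)
dirs=[np.array(d)/np.linalg.norm(d) for d in itertools.product((-1,0,1),repeat=3) if any(d)]
def ik2(pt,T,q,wr=.6):
    o=least_squares(lambda x:(lambda P,TT:np.r_[P-pt,wr*R.from_matrix(TT.T@T).as_rotvec()])(*fk(x)),np.clip(q,lo+1e-4,hi-1e-4),bounds=(lo,hi),xtol=1e-7,ftol=1e-7,max_nfev=25); return o.x
beam=[(9,q0,[])]
for step in range(8):
    new=[]
    for _,q,path in beam:
        for i,d in enumerate(dirs):
            if d[2]<0 and fk(q)[0][2]<.45: pass
            x=q
            for _ in range(3):
                P,T=fk(x); x=ik2(P+.06*d,T,x)
            P,T=fk(x)
            if P[2]<.33 or np.hypot(*P[:2])<.3 or P[0]<.1: continue
            a=np.degrees(np.arccos(np.clip(T[:,1]@tgt,-1,1)))
            new.append((a,x,path+[i]))
    new.sort(key=lambda t:t[0]); 
    keep=[]
    for n in new:
        if not any(np.linalg.norm(fk(n[1])[0]-fk(k[1])[0])<.05 and abs(n[0]-k[0])<1 for k in keep): keep.append(n)
        if len(keep)>=10: break
    beam=keep; b=beam[0]; print(step,round(b[0],1),np.round(fk(b[1])[0],2),[np.round(dirs[i],1).tolist() for i in b[2]],np.round(b[1],2),flush=True)
E
timeout 500 python3 beam.py
```

```text
0 33.5 [0.55 0.11 0.37] [[0.0, 0.7, 0.7]] [ 0.79 -0.21 -0.6   0.53 -0.89  1.45]
1 29.7 [ 0.34 -0.03  0.37] [[-0.7, 0.0, 0.7], [-1.0, 0.0, 0.0]] [ 1.52 -0.86 -0.79  0.47 -1.66  1.03]
2 23.1 [ 0.31 -0.04  0.38] [[-0.7, 0.0, 0.7], [-1.0, 0.0, 0.0], [-1.0, 0.0, 0.0]] [ 1.43 -0.85 -0.7   0.36 -1.7   1.13]
3 21.8 [ 0.29 -0.09  0.35] [[-0.6, -0.6, 0.6], [-0.7, 0.7, 0.0], [-1.0, 0.0, 0.0], [-0.7, -0.7, 0.0]] [ 1.24 -0.86 -0.74  0.33 -1.66  1.29]
4 21.4 [0.3  0.09 0.35] [[-0.6, -0.6, 0.6], [-0.7, 0.7, 0.0], [-1.0, 0.0, 0.0], [-0.7, -0.7, 0.0], [0.0, 1.0, 0.0]] [ 1.57 -0.62 -0.7   0.31 -1.58  0.91]
5 21.3 [ 0.53 -0.34  0.39] [[-0.6, -0.6, 0.6], [-0.7, 0.7, 0.0], [-1.0, 0.0, 0.0], [-0.7, -0.7, 0.0], [0.7, -0.7, 0.0], [0.7, -0.7, 0.0]] [ 2.23 -1.43 -0.34  0.72 -2.86  0.94]
6 18.3 [ 0.61 -0.42  0.42] [[-0.6, -0.6, 0.6], [-0.7, 0.7, 0.0], [-1.0, 0.0, 0.0], [-0.7, -0.7, 0.0], [0.7, -0.7, 0.0], [0.7, -0.7, 0.0], [0.6, -0.6, -0.6]] [ 2.42 -1.43 -0.14  1.31 -3.04  1.37]
7 13.9 [ 0.6  -0.41  0.4 ] [[-0.6, -0.6, 0.6], [-0.7, 0.7, 0.0], [-1.0, 0.0, 0.0], [-0.7, -0.7, 0.0], [0.7, -0.7, 0.0], [0.7, -0.7, 0.0], [0.6, -0.6, -0.6], [0.0, 0.0, -1.0]] [ 2.35 -1.43 -0.09  0.97 -3.05  1.11]
```

```bash
cat > reach.py <<'E'
from sim import *
from h import pose
p,Rt,s=pose(); q0=np.array(s['q'])
print('y',Rt[:,1])
# roll range free: choose x horizontal: two options
y=Rt[:,1]; x=np.cross(y,[0,0,1]); x/=np.linalg.norm(x)
for sg in (1,-1):
  X=sg*x; T=np.column_stack([X,y,np.cross(X,y)])
  a=Rt.T@X; print('option',sg,'roll',np.arctan2(-a[2],a[0]), 'x',X)
  for P in [(.45,.05,.03),(.55,-.45,.03),(.60,-.45,.03),(.65,.3,.03),(.7,.3,.03),(.75,-.1,.03),(.78,-.49,.1),(.45,-.285,.18),(.3,-.45,.03),(.45,-.45,.03),(.75,.08,.03)]:
    q,f=ik(np.array(P),T,q0,.6); print(P,np.round(q,2),np.round(np.abs(f).max()*1000,1))
E
python3 reach.py
```

```text
y [ 0.50769395 -0.04761666 -0.86022062]
option 1 roll 1.0372618316512836 x [-0.09338028 -0.99563052  0.        ]
(0.45, 0.05, 0.03) [ 0.55 -0.01 -1.02  0.69 -0.32  0.3 ] 100.5
(0.55, -0.45, 0.03) [-0.59  0.45 -0.27 -0.6  -0.45  2.56] 0.0
(0.6, -0.45, 0.03) [-0.53  0.49 -0.22 -0.54 -0.43  2.46] 0.0
(0.65, 0.3, 0.03) [ 0.59  0.41 -0.8   1.67 -0.33 -0.73] 19.7
(0.7, 0.3, 0.03) [ 0.54  0.47 -0.73  1.67 -0.31 -0.68] 17.0
(0.75, -0.1, 0.03) [ 0.09  0.46 -0.56  0.34 -0.06  1.06] 40.6
(0.78, -0.49, 0.1) [-0.43  0.61  0.13 -0.3  -0.6   2.12] 0.0
(0.45, -0.285, 0.18) [-0.27 -0.07 -0.66 -0.21 -0.45  1.91] 0.0
(0.3, -0.45, 0.03) [-0.98  0.29 -0.46 -0.74 -0.61  3.03] 8.6
(0.45, -0.45, 0.03) [-0.74  0.38 -0.36 -0.7  -0.49  2.78] 0.0
(0.75, 0.08, 0.03) [ 0.16  0.42 -0.73  1.67 -0.13 -0.33] 47.1
option -1 roll -2.1043308219385093 x [ 0.09338028  0.99563052 -0.        ]
(0.45, 0.05, 0.03) [ 0.6   0.09 -1.02  1.02 -0.36  3.03] 85.1
(0.55, -0.45, 0.03) [-0.42  0.31 -0.84  1.67 -0.05  3.03] 180.5
(0.6, -0.45, 0.03) [-0.42  0.38 -0.76  1.67 -0.03  3.03] 181.4
(0.65, 0.3, 0.03) [ 0.59  0.41 -0.8   1.67 -0.33  2.41] 19.7
(0.7, 0.3, 0.03) [ 0.54  0.47 -0.73  1.67 -0.31  2.47] 17.0
(0.75, -0.1, 0.03) [-0.12  0.41 -0.72  1.67 -0.02  3.03] 55.7
(0.78, -0.49, 0.1) [-0.43  0.54 -0.48  1.67 -0.    3.03] 181.2
(0.45, -0.285, 0.18) [-0.3   0.02 -1.02  1.67 -0.04  3.03] 127.9
(0.3, -0.45, 0.03) [-0.46  0.17 -1.02  1.67 -0.1   3.03] 224.1
(0.45, -0.45, 0.03) [-0.41  0.16 -1.01  1.67 -0.09  3.03] 196.7
(0.75, 0.08, 0.03) [ 0.16  0.42 -0.73  1.67 -0.13  2.82] 47.2
```

Run:
```python
from h import *
W=(.46,-.3,.40)
planroll(W,1.037,8,dec=3)
p,Rt,s=pose(); R2=Rt@R.from_rotvec([0,1.037,0]).as_matrix()
plan([(.45,-.45,.30),(.45,-.45,.09)],p=np.array(W),Rt=R2,dec=3)
import sys; sys.path.insert(0,'.')
from kin3 import ik
q=np.array(s['q'])
for w,r in [(W,1.037),((.45,-.45,.3),1.037),((.45,-.45,.09),1.037)]:
    q,f=ik(np.array(w),Rt@R.from_rotvec([0,r,0]).as_matrix(),q,.6); print(np.round(q,2),abs(f).max())
```

```text
[[0.021, -0.021, -0.029], [0.024, -0.021, -0.026], [0.028, -0.021, -0.023], [0.03, -0.021, -0.019], [0.032, -0.021, -0.015]]
[[0.034, -0.021, -0.011], [0.035, -0.021, -0.006], [0.036, -0.021, -0.002]]
roll/row 0.129625
4 rows of [0.038, 0.022, -0.012]
4 rows of [-0.0, 0.045, -0.027]
[-0.3  -0.2  -0.29 -0.13 -0.97  1.82] 7.542097733498726e-11
[-0.67  0.06 -0.18 -0.36 -0.91  2.31] 5.551115123125783e-15
[-0.71  0.28 -0.35 -0.59 -0.56  2.63] 1.5120266150248085e-11
```

>>> move_arm([
  [0.021,-0.021,-0.029],
  [0.024,-0.021,-0.026],
  [0.028,-0.021,-0.023],
  [0.03,-0.021,-0.019],
  [0.032,-0.021,-0.015],
], jaw=[0.6,0.6,0.6,0.6,0.6], roll=[0.13,0.13,0.13,0.13,0.13])

```text
t: 27.88
eef_pos: [0.4932, -0.1946, 0.3435]
ee_rot: [-1.069, -0.191, -1.329]
force: [1.5, -1.1, -1.9]
width: 0.0596
```

>>> move_arm([
  [0.034,-0.021,-0.011],
  [0.035,-0.021,-0.006],
  [0.036,-0.021,-0.002],
  [0.038,0.022,-0.012],
  [0.038,0.022,-0.012],
], jaw=[0.6,0.6,0.6,0.6,0.6], roll=[0.13,0.13,0.127,0,0])

```text
t: 28.5
eef_pos: [0.4543, -0.375, 0.3514]
ee_rot: [-1.035, 0.001, -1.663]
force: [1.5, 0.5, -2.2]
width: 0.0598
```

>>> move_arm([
  [0.038,0.022,-0.012],
  [0.038,0.022,-0.012],
  [0,0.045,-0.027],
  [0,0.045,-0.027],
  [0,0,0],
], jaw=[0.6,0.6,0.6,0.6,0.6], roll=[0,0,0,0,0])

```text
t: 29.12
eef_pos: [0.4471, -0.4479, 0.1919]
ee_rot: [-1.043, 0.007, -1.663]
force: [-0.2, 0.2, -1.7]
width: 0.0596
```

Run:
```python
from h import *
d,p,Rt=grab('top','t3'); s=pose()[2]
print(s['t'],p,s['q'],s['force'],s['width'],'\n',Rt)
z=cv2.resize(d['pixels'][180:420,290:560],None,fx=2.5,fy=2.5); cv2.imwrite('pics/t3z.png',z)
d,p,Rt=grab('scene','s3')
z=cv2.resize(d['pixels'][60:260,100:360],None,fx=2.8,fy=2.8); cv2.imwrite('pics/s3z.png',z)
```

```text
29.175 [ 0.44707893 -0.44792837  0.19186798] [-0.68233889  0.14808407 -0.29274334 -0.44190647 -0.72613959  2.43417873] [ 0.22855442 -0.25622016 -1.14087048] 0.05969466210931954 
 [[-0.09240188  0.50169531  0.86009517]
 [-0.99569808 -0.04059445 -0.08329117]
 [-0.00687169 -0.86409138  0.50328806]]
```

View pics/t3z.png

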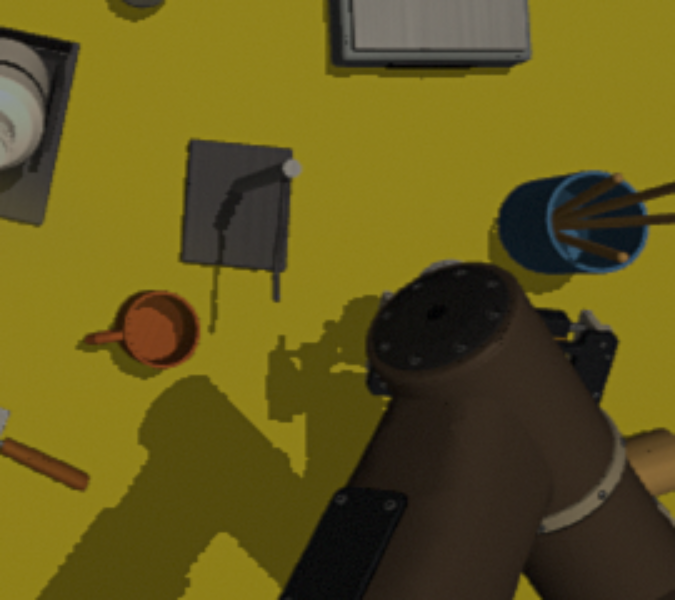

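View pics/s3z.png

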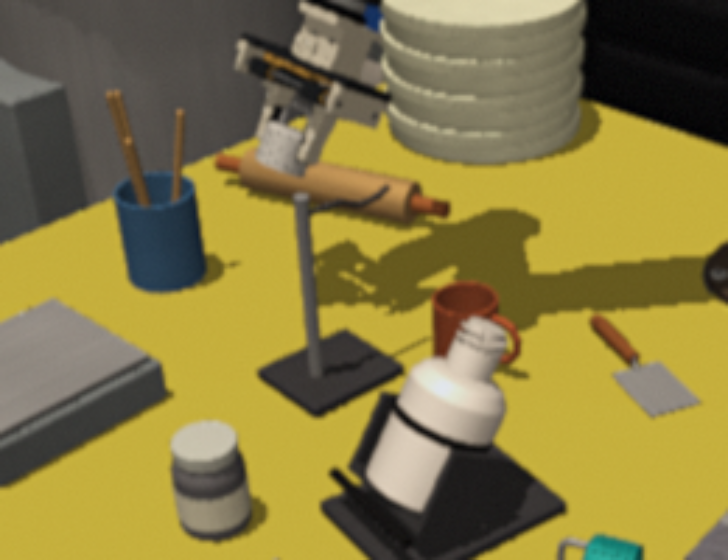

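>>> move_arm([
  [0,0.043,-0.025],
  [0,0.043,-0.025],
  [0,0.043,-0.025],
  [0,0,0],
], jaw=[0.6,0.6,0.6,0.6], roll=[0,0,0,0])

```text
t: 29.72
eef_pos: [0.4509, -0.4504, 0.0476]
ee_rot: [-1.037, 0.001, -1.661]
force: [0.2, -0.6, -1.6]
width: 0.0599
```

Run:
```python
from h import *
p,Rt,s=pose(); print(s['t'],p,s['q'],s['force'],s['width'])
print(Rt.T@np.array([0,0,-.001]))
```

```text
29.725 [ 0.45094664 -0.4503518   0.04761055] [-0.72740044  0.3497429  -0.35758363 -0.66247256 -0.51590171  2.73343274] [ 0.20816562 -0.56624802 -1.59419719] 0.059863456238316494
[ 1.30110291e-06  8.60887242e-04 -5.08794127e-04]
```

>>> move_arm([
  [0,0.006,-0.0035],
  [0,0.0043,-0.0025],
  [0,0.0017,-0.001],
  [0,0.0017,-0.001],
  [0,0,0],
], jaw=[0.6,0.6,0.6,0.6,0.6], roll=[0,0,0,0,0])

```text
t: 30.35
eef_pos: [0.4513, -0.4508, 0.0331]
ee_rot: [-1.035, -0.002, -1.661]
force: [-0.1, -0.4, -3.0]
width: 0.0599
```

>>> move_arm([
  [0,0,0],
  [0,0.0017,-0.001],
  [0,0.0017,-0.001],
  [0,0.0017,-0.001],
  [0,0,0],
], jaw=[0.6,0.6,0.6,0.6,0.6], roll=[0,0,0,0,0], grip_force=5)

```text
t: 30.98
eef_pos: [0.4523, -0.4517, 0.0279]
ee_rot: [-1.033, -0.003, -1.661]
force: [3.4, -0.9, 4.4]
width: 0.0602
```

Run:
```python
from h import *
d,p,Rt=grab('wrist','w11'); s=pose()[2]; print(s['t'],p,s['force'],s['moment'],s['width'])
```

```text
31.025 [ 0.45227107 -0.45170191  0.02791589] [ 2.5188694  -0.79423682  4.5283456 ] [-0.17834405 -0.00475561 -0.09516378] 0.05981220750677085
```

View pics/w11.png

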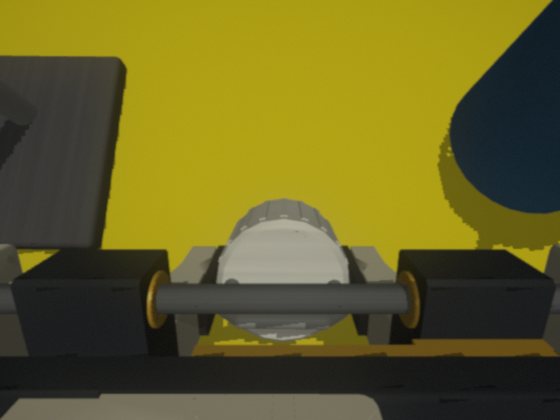

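>>> move_arm([
  [0,0.0017,-0.001],
  [0,0.0017,-0.001],
  [0,0.0017,-0.001],
  [0,0.0017,-0.001],
  [0,0,0],
], jaw=[0.6,0.6,0.6,0.6,0.6], roll=[0,0,0,0,0])

```text
t: 31.65
eef_pos: [0.4524, -0.4516, 0.02]
ee_rot: [-1.033, -0.003, -1.661]
force: [3.8, -0.5, 4.2]
width: 0.06
```

Run:
```python
from h import *
d,p,Rt=grab('wrist','w12'); s=pose()[2]; print(s['t'],p,s['force'],s['moment'],s['width'])
```

```text
31.7 [ 0.45235365 -0.45163867  0.02001736] [ 3.67578397 -0.55204269  6.27227011] [-0.16078937 -0.47430669 -0.11348684] 0.0600886747894597
```

View pics/w12.png

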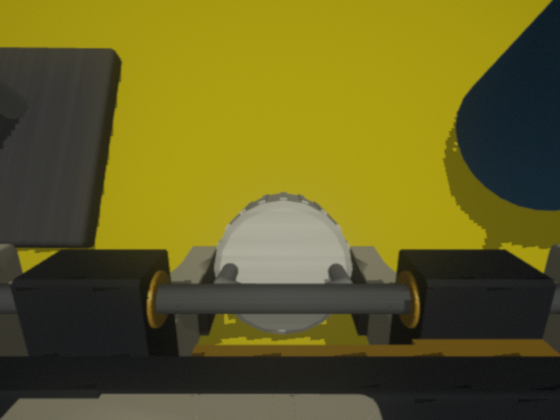

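>>> move_arm([
  [0,0.0017,-0.001],
  [0,0,0],
  [0,0,0],
  [0,0,0],
], jaw=[0.6,0.2,0,0], roll=[0,0,0,0])

```text
t: 32.2
eef_pos: [0.4507, -0.4504, 0.0165]
ee_rot: [-1.036, -0.001, -1.661]
force: [0.1, 0.4, 0.2]
width: 0.0841
```

Run:
```python
from h import *
d,p,Rt=grab('wrist','w13'); s=pose()[2]; print(s['t'],p,s['force'],s['moment'],s['width'])
np.savez('w13.npz',p=p,Rt=Rt)
for t in ['cap_center','cap','loop_under']:
    print(t,[(np.round(r['position'],4).tolist(),round(r['p'],2)) for r in arm.landmark_of(d,t)])
d,p,Rt=grab('scene','s4')
z=cv2.resize(d['pixels'][60:260,100:360],None,fx=2.8,fy=2.8); cv2.imwrite('pics/s4z.png',z)
for t in ['cap_center','loop_under','hook_low','hook_tip']:
    print(t,[(np.round(r['position'],4).tolist(),round(r['p'],2)) for r in arm.landmark_of(d,t)])
```

```text
32.25 [ 0.45067789 -0.45035793  0.01651065] [-0.51246482  0.1999342   0.18794105] [0.17561451 1.63750783 0.01624678] 0.08567004095579579
cap_center [([0.4672, -0.4617, 0.024], 0.86), ([0.5316, -0.2931, 0.0029], 0.26)]
cap [([0.4659, -0.4555, -0.002], 0.71)]
loop_under [([0.4667, -0.4574, 0.0667], 0.8)]
cap_center [([0.616, 0.1648, 0.0295], 0.66), ([0.8625, -0.0356, 0.0289], 0.63), ([0.4664, -0.4574, 0.027], 0.55)]
loop_under [([0.6334, 0.1185, 0.0261], 0.92), ([0.8237, -0.0652, 0.0237], 0.76), ([0.4668, -0.4581, 0.0645], 0.72), ([0.4788, -0.2885, 0.1964], 0.38)]
hook_low []
hook_tip [([0.4492, -0.2834, 0.2093], 0.94)]
```

View pics/w13.png

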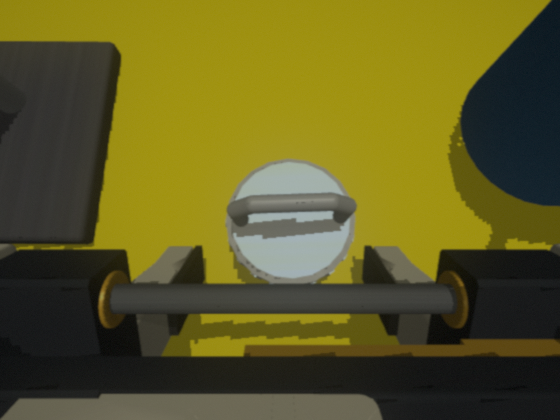

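View pics/s4z.png

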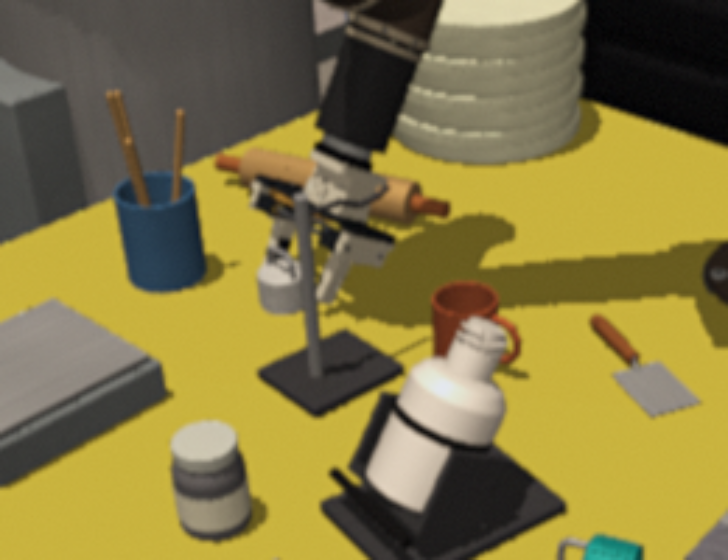

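Run:
```python
from h import *
z=np.load('w13.npz'); p,Rt=z['p'],z['Rt']
n=np.array([0,0,1.])
c=onplane((290.5,219.5),p,Rt,np.array([0,0,.046]),n); print('top centre',c)
L=onplane((238,209),p,Rt,np.array([0,0,.072]),n); r=onplane((347,205),p,Rt,np.array([0,0,.072]),n)
print('bar',L,r,(L+r)/2,np.linalg.norm(L-r),np.degrees(np.arctan2(*(r-L)[[1,0]])), 'tool x az',np.degrees(np.arctan2(Rt[1,0],Rt[0,0])))
p2,R2,s=pose(); print(p2)
cc=np.array([.4665,-.4565,0])
for c3 in [(c[0],c[1])]:
    g=np.array([c3[0],c3[1],.033]); T=g+.019*R2[:,1]; print(T, R2.T@(T-p2))
```

```text
top centre [ 0.46696625 -0.45507974  0.046     ]
bar [ 0.46728601 -0.43464968  0.072     ] [ 0.46510244 -0.47564608  0.072     ] [ 0.46619423 -0.45514788  0.072     ] 0.04105450704784192 -93.04883891426128 tool x az -95.16037700644469
[ 0.45130722 -0.45072014  0.01708542]
[ 0.47662745 -0.45597721  0.01666428] [0.00296046 0.01348534 0.02187029]
```

>>> move_arm([
  [0.001,0.0045,0.0073],
  [0.001,0.0045,0.0073],
  [0.001,0.0045,0.0073],
  [0,0,0],
  [0,0,0],
], jaw=[0,0,0,0,0.2], roll=[0,0,0,0,0])

```text
t: 33.28
eef_pos: [0.4766, -0.4558, 0.0165]
ee_rot: [-1.035, -0.001, -1.66]
force: [-0.1, 1.0, 0.3]
width: 0.0822
```

>>> move_arm([
  [0,0,0],
  [0,0,0],
  [0,0,0],
  [0,0,0],
], jaw=[0.4,0.6,0.6,0.6], roll=[0,0,0,0], grip_force=40)

```text
t: 33.78
eef_pos: [0.4765, -0.4561, 0.0167]
ee_rot: [-1.035, -0.002, -1.661]
force: [-0.2, -0.0, 1.2]
width: 0.0594
```

Run:
```python
from h import *
d,p,Rt=grab('wrist','w14'); s=pose()[2]; print(s['t'],p,s['force'],s['moment'],s['width'],s['q'])
for t in ['loop_under']: print(t,[(np.round(r['position'],4).tolist(),round(r['p'],2)) for r in arm.landmark_of(d,t)])
d,p,Rt=grab('top','t4')
for t in ['hook_low','hook_tip','stand']:
    print(t,[(np.round(r['position'],4).tolist(),round(r['p'],2)) for r in arm.landmark_of(d,t)])
```

```text
33.825 [ 0.47649371 -0.45611146  0.01672953] [-1.68222404  0.61116602  2.19733072] [ 0.14604936  1.90449428 -0.09368188] 0.059229924540133205 [-0.71185789  0.42081131 -0.32611155 -0.70488001 -0.47486265  2.77117348]
loop_under [([0.4662, -0.4535, 0.0692], 0.68)]
hook_low [([0.4802, -0.2894, 0.2003], 0.83)]
hook_tip [([0.4485, -0.2811, 0.2106], 0.75)]
stand [([0.5342, -0.2936, -0.0003], 0.81)]
```

View pics/w14.png

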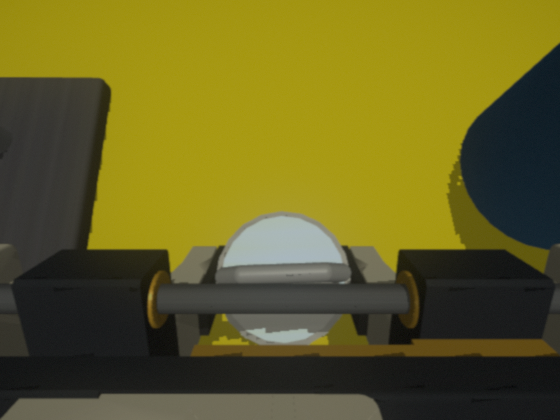

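Run:
```python
from h import *
f=210/np.tan(np.radians(43.516445836932505)/2)
o=np.array([4.64047425e-01,-8.77166538e-04,1.40344749]); Rc=Rm([-2.98406811,1.84150235e-04,-1.56967076])
def bp(u,v,z):
    d=Rc@np.array([(u-273.7457)/f,(v-208.5387)/f,1]); return o+d*(z-o[2])/d[2]
for u,v,z in [(400.2,299.5,.206),(400.8,290,.202),(401.3,280,.2),(402.3,268,.208)]: print(bp(u,v,z))
im=cv2.imread('pics/t4.png')[225:310,360:430]; cv2.imwrite('pics/t4z.png',cv2.resize(im,None,fx=7,fy=7,interpolation=cv2.INTER_CUBIC))
```

```text
[ 0.44800374 -0.28427564  0.206     ]
[ 0.46907796 -0.28734883  0.202     ]
[ 0.49149119 -0.28978253  0.2       ]
[ 0.5181911  -0.29111371  0.208     ]
```

View pics/t4z.png

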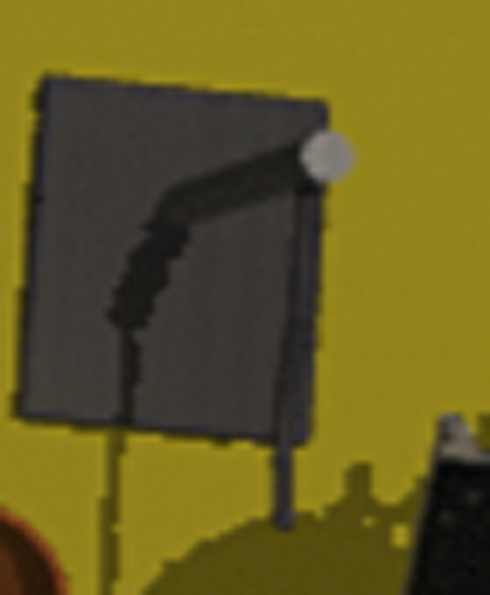

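>>> move_arm([
  [0,0,0],
  [0,-0.0052,0.003],
  [0,0,0],
  [0,0,0],
  [0,0,0],
], jaw=[0.2,0.2,0.4,0.6,0.6], roll=[0,0,0,0,0])

```text
t: 34.7
eef_pos: [0.4769, -0.4561, 0.0231]
ee_rot: [-1.034, -0.002, -1.661]
force: [-1.1, 2.0, 4.0]
width: 0.0591
```

Run:
```python
from h import *
d,p,Rt=grab('wrist','w15'); s=pose()[2]; print(s['t'],p,s['force'],s['moment'],s['width'],s['q'])
```

```text
34.75 [ 0.47687673 -0.45614178  0.02309479] [0.20818255 1.44552533 4.44000623] [0.39656032 1.06150592 0.23648282] 0.059772206546884 [-0.70856011  0.41085016 -0.32647561 -0.69273308 -0.48047323  2.75510667]
```

View pics/w15.png

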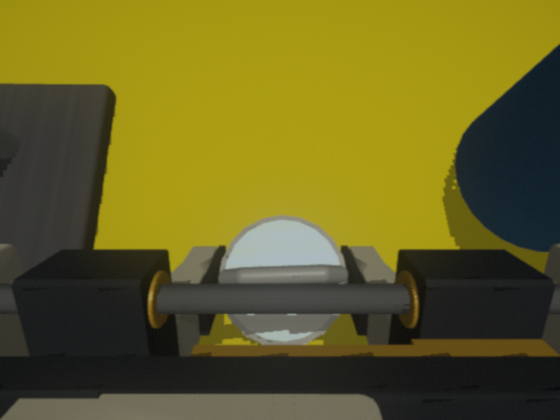

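Run:
```python
from h import *
from kin3 import ik
p,Rt,s=pose(); q=np.array(s['q'])
off=np.array([-.0099,.0009,.0449])
W=[np.array([.42,-.44,.2]),np.array([.389,-.278,.2145])-off,np.array([.468,-.286,.2145])-off,np.array([.468,-.286,.2045])-off]
print(p,np.round(W,4))
for w in W:
    q,f=ik(w,Rt,q,.6); print(np.round(q,2),abs(f).max())
plan(W[:2],step=.05)
print(off@-Rt[:,1])
```

```text
[ 0.47685953 -0.45609496  0.02305864] [[ 0.42   -0.44    0.2   ]
 [ 0.3989 -0.2789  0.1696]
 [ 0.4779 -0.2869  0.1696]
 [ 0.4779 -0.2869  0.1596]]
[-0.71  0.1  -0.33 -0.46 -0.74  2.47] 6.095350107175174e-10
[-0.31 -0.13 -0.73 -0.25 -0.46  1.99] 8.372719964314602e-11
[-0.26 -0.01 -0.64 -0.21 -0.42  1.91] 7.954747971439247e-14
[-0.26  0.   -0.65 -0.22 -0.39  1.92] 1.3446049200630246e-10
4 rows of [-0.0027, -0.0454, 0.0101]
4 rows of [-0.0397, 0.0019, -0.0115]
0.043671969892753314
```

>>> move_arm([
  [-0.0027,-0.0454,0.01],
  [-0.0027,-0.0454,0.01],
  [-0.0027,-0.0454,0.01],
  [-0.0027,-0.0454,0.01],
  [0,0,0],
], jaw=[0.6,0.6,0.6,0.6,0.6], roll=[0,0,0,0,0])

```text
t: 35.38
eef_pos: [0.4196, -0.4405, 0.2031]
ee_rot: [-1.031, -0.006, -1.661]
force: [0.6, 0.5, -3.2]
width: 0.0597
```

>>> move_arm([
  [-0.0397,0.002,-0.0115],
  [-0.0397,0.002,-0.0115],
  [-0.0397,0.002,-0.0115],
  [-0.0397,0.002,-0.0115],
  [0,0,0],
], jaw=[0.6,0.6,0.6,0.6,0.6], roll=[0,0,0,0,0])

```text
t: 36.0
eef_pos: [0.3958, -0.2745, 0.1654]
ee_rot: [-1.04, 0.001, -1.657]
force: [-0.2, -0.7, -3.0]
width: 0.0597
```

>>> move_arm([
  [0,0,0],
  [0,0,0],
], jaw=[0.6,0.6], roll=[0,0])

```text
t: 36.25
eef_pos: [0.3987, -0.2792, 0.1684]
ee_rot: [-1.035, -0.001, -1.662]
force: [0.5, -0.2, -2.8]
width: 0.0594
```

Run:
```python
from h import *
d,p,Rt=grab('wrist','w16'); s=pose()[2]; print(s['t'],p,s['force'],s['width'])
np.savez('w16.npz',p=p,Rt=Rt)
for t in ['loop_under','hook_low','hook_tip','cap_center']: print(t,[(np.round(r['position'],4).tolist(),round(r['p'],2)) for r in arm.landmark_of(d,t)])
d,p,Rt=grab('scene','s5')
for t in ['loop_under','cap_center','hook_tip']: print(t,[(np.round(r['position'],4).tolist(),round(r['p'],2)) for r in arm.landmark_of(d,t)])
z=cv2.resize(d['pixels'][120:230,170:310],None,fx=5,fy=5,interpolation=cv2.INTER_CUBIC); cv2.imwrite('pics/s5z.png',z)
```

```text
36.3 [ 0.39870944 -0.27921134  0.16838377] [-0.04230694  0.37502484 -2.57895755] 0.05929768819581274
loop_under [([0.3871, -0.282, 0.2154], 0.86)]
hook_low [([0.4756, -0.2868, 0.2029], 0.93), ([0.3874, -0.2792, 0.2106], 0.61), ([0.666, -0.0416, 0.0465], 0.44)]
hook_tip [([0.4506, -0.2812, 0.2106], 0.65)]
cap_center [([0.3912, -0.2808, 0.1676], 0.79)]
loop_under [([0.3884, -0.2815, 0.2085], 0.76), ([0.634, 0.1179, 0.0283], 0.75), ([0.8248, -0.0638, 0.0261], 0.68)]
cap_center [([0.3885, -0.2777, 0.173], 0.87), ([0.6165, 0.1624, 0.0281], 0.75)]
hook_tip [([0.4504, -0.2845, 0.2071], 0.64)]
```

View pics/w16.png

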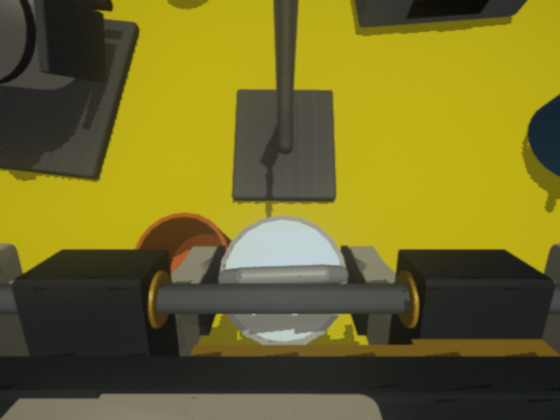

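View pics/s5z.png

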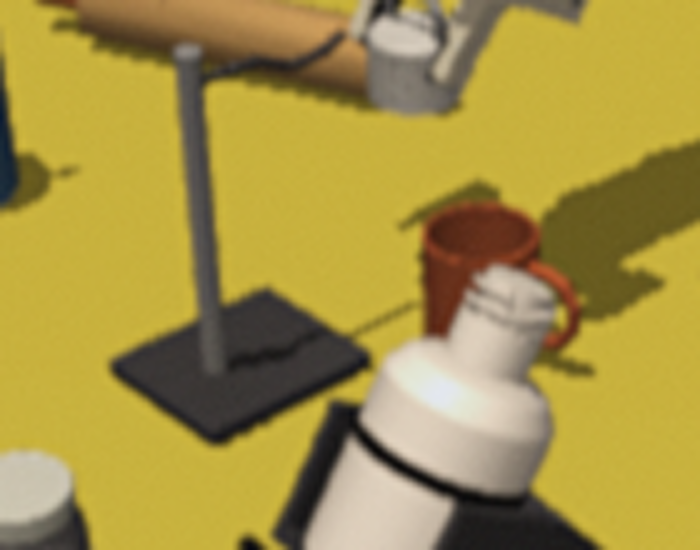

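```bash
python3 - <<'E'
from h import *
z=np.load('w16.npz'); p,Rt=z['p'],z['Rt']
for px in [(285.5,153),(285.5,148),(285.5,145)]:
    o,v=wray(px,p,Rt); print([np.round(o+v*t,4).tolist() for t in [(.206-o[2])/v[2]]])
lu=p+[-.0099,.0009,.0449]; print('lu',lu)
print(wproj(lu+[0,0,.007],p,Rt),wproj(lu,p,Rt),wproj(np.array([.449,-.284,.206]),p,Rt))
print(pose()[0])
t=np.array([.47,-.2862,.2145]); print(Rt.T@(t-lu))
E
cat > /dev/null; python3 -c "
import cv2;a=cv2.imread('pics/w16.png')[90:300,200:370];cv2.imwrite('pics/w16z.png',cv2.resize(a,None,fx=2.8,fy=2.8))"
```

```text
[[0.444, -0.2843, 0.206]]
[[0.4464, -0.2846, 0.206]]
[[0.4479, -0.2847, 0.206]]
lu [ 0.38880944 -0.27831134  0.21328377]
[283.84780064 277.41738089] [283.73939748 278.12876775] [283.75305127 142.85796902]
[ 0.39834456 -0.2786564   0.1685742 ]
[0.00046498 0.04057756 0.07077332]
```

View pics/w16z.png

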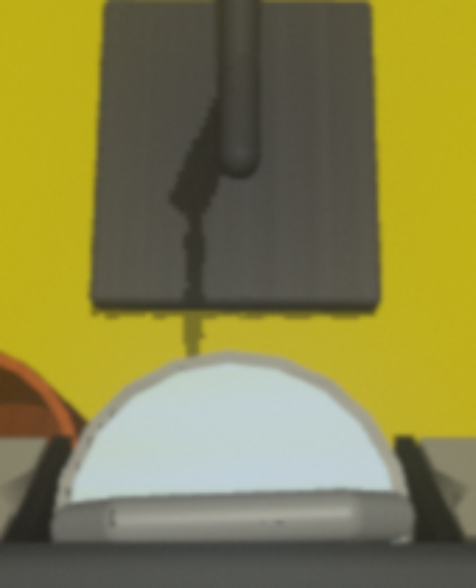

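>>> move_arm([
  [0,0.0075,0.013],
  [0,0.0075,0.013],
  [0,0.0075,0.013],
  [0,0,0],
], jaw=[0.6,0.6,0.6,0.6], roll=[0,0,0,0])

```text
t: 37.2
eef_pos: [0.4447, -0.2824, 0.1689]
ee_rot: [-1.035, -0.002, -1.66]
force: [-0.5, -0.4, -3.2]
width: 0.0596
```

Run:
```python
from h import *
d,p,Rt=grab('wrist','w17'); s=pose()[2]; print(s['t'],p,s['force'],s['width'])
lu=p+[-.0099,.0009,.0449]; print('lu',lu)
t=np.array([.47,-.2862,.2145]); print(Rt.T@(t-lu))
d2,_,_=grab('scene','s6')
a=cv2.resize(d['pixels'][90:310,200:370],None,fx=2.2,fy=2.2); b=cv2.resize(d2['pixels'][100:175,180:280],None,fx=4,fy=4,interpolation=cv2.INTER_CUBIC)
H=max(a.shape[0],b.shape[0]); f=lambda x:cv2.copyMakeBorder(x,0,H-x.shape[0],0,4,cv2.BORDER_CONSTANT)
cv2.imwrite('pics/c17.png',np.hstack([f(a),f(b)]))
```

```text
37.25 [ 0.4446717  -0.28244048  0.16889615] [-0.34755793 -0.1003537  -2.49049021] 0.059808110110121604
lu [ 0.4347717  -0.28154048  0.21379615]
[0.00150977 0.01750931 0.03089311]
```

View pics/c17.png

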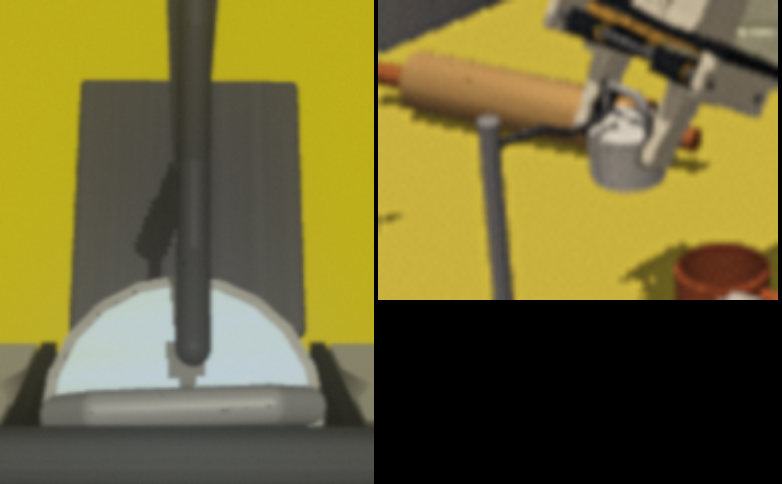

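>>> move_arm([
  [0.0005,0.0058,0.0103],
  [0.0005,0.0058,0.0103],
  [0.0005,0.0058,0.0103],
  [0,0,0],
], jaw=[0.6,0.6,0.6,0.6], roll=[0,0,0,0])

```text
t: 37.8
eef_pos: [0.4794, -0.2873, 0.1699]
ee_rot: [-1.035, -0.002, -1.66]
force: [-0.2, 0.4, -2.3]
width: 0.0595
```

Run:
```python
from h import *
d,p,Rt=grab('wrist','w18'); s=pose()[2]; print(s['t'],p,s['force'],s['width'])
lu=p+[-.0099,.0009,.0449]; print('lu',lu)
t=np.array([.47,-.2862,.2145]); print(Rt.T@(t-lu), Rt.T@np.array([0,0,-.001]))
d2,_,_=grab('scene','s7')
a=cv2.resize(d['pixels'][90:310,200:370],None,fx=2.2,fy=2.2); b=cv2.resize(d2['pixels'][100:175,180:280],None,fx=4,fy=4,interpolation=cv2.INTER_CUBIC)
H=max(a.shape[0],b.shape[0]); f=lambda x:cv2.copyMakeBorder(x,0,H-x.shape[0],0,4,cv2.BORDER_CONSTANT)
cv2.imwrite('pics/c18.png',np.hstack([f(a),f(b)]))
```

```text
37.85 [ 0.47941614 -0.28727789  0.16987441] [-0.23761957  0.66136128 -2.57270129] 0.059340674073257244
lu [ 0.46951614 -0.28637789  0.21477441]
[-0.00022097  0.00047352  0.00026081] [-1.71518403e-06  8.59875871e-04 -5.10500289e-04]
```

View pics/c18.png

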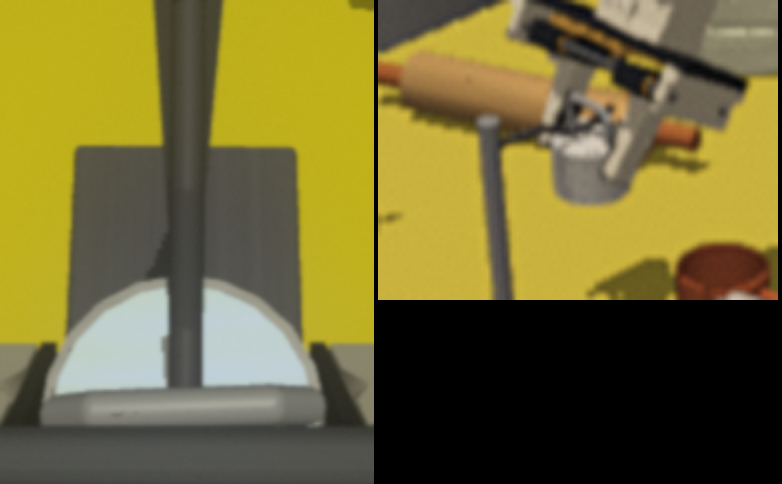

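>>> move_arm([
  [0,0.0026,-0.0015],
  [0,0.0026,-0.0015],
  [0,0.0013,-0.0008],
  [0,0,0],
  [0,0,0],
], jaw=[0.6,0.6,0.6,0.6,0.6], roll=[0,0,0,0,0])

```text
t: 38.52
eef_pos: [0.4785, -0.2873, 0.1626]
ee_rot: [-1.035, -0.002, -1.661]
force: [-0.1, -0.2, -2.5]
width: 0.0596
```

>>> move_arm([
  [0,0.0009,-0.0005],
  [0,0.0009,-0.0005],
  [0,0,0],
], jaw=[0.6,0.6,0.6], roll=[0,0,0])

```text
t: 38.9
eef_pos: [0.4785, -0.2872, 0.1603]
ee_rot: [-1.035, -0.002, -1.661]
force: [0.8, -0.5, -2.9]
width: 0.0598
```

>>> move_arm([
  [0,0.0009,-0.0005],
  [0,0,0],
], jaw=[0.6,0.6], roll=[0,0])

```text
t: 39.15
eef_pos: [0.4785, -0.2872, 0.1593]
ee_rot: [-1.035, -0.002, -1.661]
force: [0.0, -0.6, -2.0]
width: 0.0593
```

>>> move_arm([
  [0,0.0009,-0.0005],
  [0,0,0],
  [0,0,0],
], jaw=[0.6,0.6,0.6], roll=[0,0,0])

```text
t: 39.52
eef_pos: [0.4787, -0.2873, 0.1584]
ee_rot: [-1.035, -0.002, -1.661]
force: [0.1, -0.7, -2.1]
width: 0.0597
```

>>> move_arm([
  [0,0.0009,-0.0005],
  [0,0,0],
  [0,0,0],
], jaw=[0.6,0.6,0.6], roll=[0,0,0])

```text
t: 39.9
eef_pos: [0.4791, -0.2875, 0.158]
ee_rot: [-1.033, -0.002, -1.661]
force: [-1.5, 1.5, 3.9]
width: 0.0596
```

Run:
```python
from h import *
d,p,Rt=grab('wrist','w19'); s=pose()[2]; print(s['t'],p,s['force'],s['moment'],s['width'])
d2,_,_=grab('scene','s8')
a=cv2.resize(d['pixels'][90:310,200:370],None,fx=2.2,fy=2.2); b=cv2.resize(d2['pixels'][100:175,180:280],None,fx=4,fy=4,interpolation=cv2.INTER_CUBIC)
H=max(a.shape[0],b.shape[0]); f=lambda x:cv2.copyMakeBorder(x,0,H-x.shape[0],0,4,cv2.BORDER_CONSTANT)
cv2.imwrite('pics/c19.png',np.hstack([f(a),f(b)]))
```

```text
39.95 [ 0.4791221  -0.2874534   0.15796521] [-1.28451965  1.47663387  3.23818448] [0.28238339 1.40251603 0.12018859] 0.05940706188727641
```

View pics/c19.png

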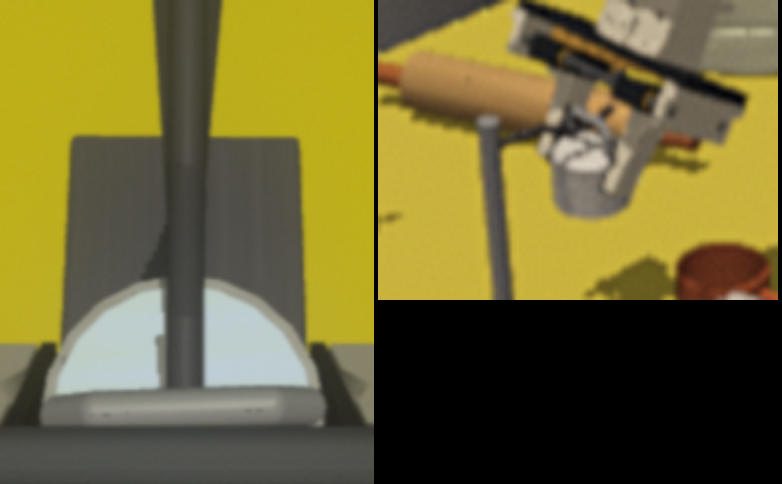

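>>> move_arm([
  [0,0,0],
  [0,0,0],
  [0,0,0],
  [0,0,0],
  [0,0,0],
], jaw=[0.6,0.6,0.3,0.25,0.2], roll=[0,0,0,0,0], grip_force=3)

```text
t: 40.62
eef_pos: [0.4783, -0.2871, 0.1569]
ee_rot: [-1.036, -0.001, -1.661]
force: [-0.3, 0.3, -0.1]
width: 0.0685
```

>>> move_arm([
  [0,0,0],
  [0,0,0],
  [0,0,0],
  [0,0,0],
], jaw=[0.1,0,0,0], roll=[0,0,0,0])

```text
t: 41.12
eef_pos: [0.4786, -0.2872, 0.1573]
ee_rot: [-1.035, -0.002, -1.661]
force: [0.2, -0.1, -1.0]
width: 0.0877
```

Run:
```python
from h import *
d,p,Rt=grab('wrist','w20'); s=pose()[2]; print(s['t'],p,s['force'],s['moment'],s['width'])
d2,_,_=grab('scene','s9')
a=cv2.resize(d['pixels'][90:310,170:400],None,fx=2,fy=2); b=cv2.resize(d2['pixels'][100:175,190:270],None,fx=4,fy=4,interpolation=cv2.INTER_CUBIC)
H=max(a.shape[0],b.shape[0]); f=lambda x:cv2.copyMakeBorder(x,0,H-x.shape[0],0,4,cv2.BORDER_CONSTANT)
cv2.imwrite('pics/c20.png',np.hstack([f(a),f(b)]))
for t in ['loop_under','cap_center']: print(t,[(np.round(r['position'],4).tolist(),round(r['p'],2)) for r in arm.landmark_of(d,t)])
```

```text
41.175 [ 0.47862192 -0.28721556  0.15731571] [ 0.68347536  0.28666021 -0.0107693 ] [0.15101766 1.73396592 0.00433978] 0.08766141199184391
loop_under [([0.4667, -0.2887, 0.201], 0.96)]
cap_center [([0.4677, -0.2876, 0.1572], 0.6)]
```

View pics/c20.png

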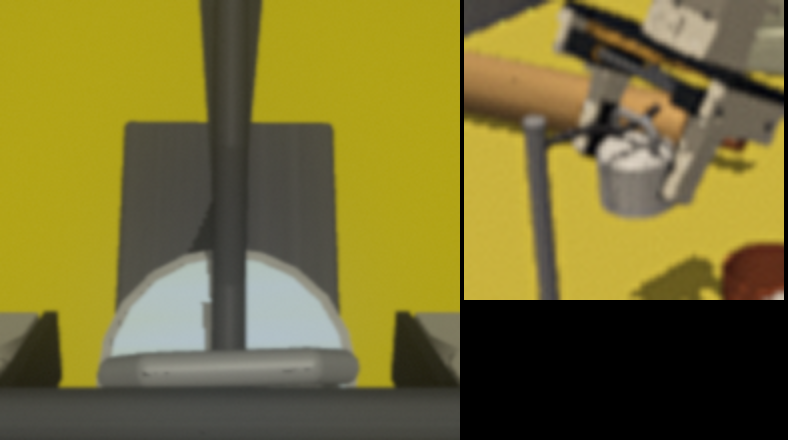

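>>> move_arm([
  [0,-0.008,0],
  [0,-0.015,0],
  [0,-0.025,0],
  [0,-0.03,0],
  [0,-0.04,0],
], jaw=[0,0,0,0,0], roll=[0,0,0,0,0])

```text
t: 41.95
eef_pos: [0.4174, -0.2815, 0.26]
ee_rot: [-1.035, -0.002, -1.661]
force: [0.3, 0.2, 0.5]
width: 0.0875
```

>>> move_arm([
  [0,-0.05,0],
  [0,-0.05,0],
  [0,0,0],
  [0,0,0],
], jaw=[0,0,0,0], roll=[0,0,0,0])

```text
t: 42.45
eef_pos: [0.3671, -0.2767, 0.3454]
ee_rot: [-1.033, -0.002, -1.661]
force: [0.1, -0.0, -0.4]
width: 0.0876
```

Run:
```python
from h import *
d,p,Rt=grab('wrist','w21'); s=pose()[2]; print(s['t'],p,s['force'],s['qd'])
for t in ['loop_under','cap_center','hook_low','hook_tip','mug_center']: print(t,[(np.round(r['position'],4).tolist(),round(r['p'],2)) for r in arm.landmark_of(d,t)])
d2,_,_=grab('scene','s10')
for t in ['loop_under','cap_center','vase_center','mug_center','brush']: print(t,[(np.round(r['position'],4).tolist(),round(r['p'],2)) for r in arm.landmark_of(d2,t)])
b=cv2.resize(d2['pixels'][80:240,170:310],None,fx=3.5,fy=3.5,interpolation=cv2.INTER_CUBIC); cv2.imwrite('pics/s10z.png',b)
print(pose()[2]['t'])
```

```text
42.5 [ 0.36705375 -0.276728    0.34540522] [ 0.63406336  0.37106408 -0.93365373] [ 0.00471696  0.0246083  -0.00677209 -0.00072476  0.00240195  0.00110905]
loop_under [([0.8261, -0.0648, 0.0283], 0.76), ([0.632, 0.1203, 0.0311], 0.62)]
cap_center [([0.8599, -0.0369, 0.0307], 0.87), ([0.4695, -0.293, 0.1579], 0.68)]
hook_low [([0.4757, -0.2887, 0.2026], 0.92)]
hook_tip [([0.4504, -0.285, 0.2062], 0.82)]
mug_center [([0.4162, -0.199, 0.0439], 0.7)]
loop_under [([0.8221, -0.0681, 0.0268], 0.9), ([0.6327, 0.1178, 0.027], 0.77), ([0.472, -0.2888, 0.2008], 0.66), ([0.4712, -0.2892, 0.1648], 0.35), ([0.5781, -0.0231, 0.199], 0.21)]
cap_center [([0.471, -0.2865, 0.1629], 0.98), ([0.6146, 0.1606, 0.0266], 0.84), ([0.8635, -0.0354, 0.0312], 0.74)]
vase_center [([0.5601, 0.3067, 0.0954], 0.69)]
mug_center [([0.4158, -0.2017, 0.0442], 0.96)]
brush [([0.443, 0.2094, 0.0015], 0.88)]
43.05
```

View pics/s10z.png

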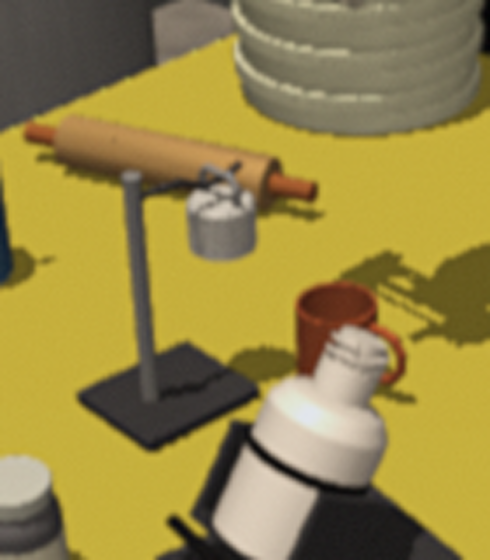

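View pics/w21.png

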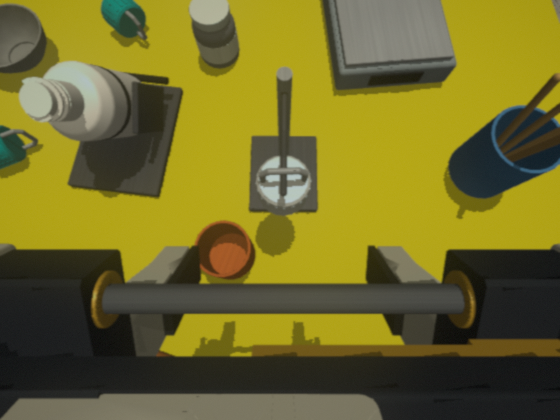

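>>> move_arm([
  [0,0,0],
  [0,0,0],
  [0,0,0],
  [0,0,0],
  [0,0,0],
], jaw=[0,0,0,0,0], roll=[0,0,0,0,0])

```text
t: 43.68
eef_pos: [0.3678, -0.2769, 0.3448]
ee_rot: [-1.035, -0.002, -1.661]
force: [-0.1, 0.3, -0.7]
width: 0.0876
```

Run:
```python
from h import *
I=[]
for i in range(5):
    d,p,Rt=grab('wrist','f%d'%i); I.append(d['pixels'][150:215,250:320].astype(int))
print([float(np.abs(I[i+1]-I[i]).mean()) for i in range(4)], float(np.abs(I[4]-cv2.imread('pics/w21.png')[150:215,250:320].astype(int)).mean()))
print(pose()[2]['t'])
```

```text
[0.7735531135531135, 0.7852014652014652, 0.766080586080586, 0.7624908424908425] 1.8986813186813187
43.925
```

The cap isn't moving; the remaining frame differences look like image noise. Handing in.

```bash
python3 -c "
from station import arm
print(arm.job_done())"
```

```text
the job is handed in; nothing more can be done
None
```

The cap is unscrewed and hanging by its loop on the hook, with the gripper open and clear of it. I handed the job in at about 44 s of the 64 s allowed; no verdict was reported.

**What I did**
- **Tilt:** the moves only allow roll about the finger axis. I leaned the tool about 30° to match the jar by pushing the arm against its reach limits, where it gives way in orientation.
- **Unscrewing:** I turned the cap anticlockwise by about 4.3 rad in two grips, following the thread upwards, then lifted it straight off along the jar's axis.
- **Setting upright:** I put the cap down briefly on clear table to stand it upright and regripped it at the ±y sides. I then slid the loop over the prong and lowered it until the force showed contact.

**Last checks**
- **Hanging:** the wrist and scene pictures show the loop on the prong. The cap's centre is near (0.470, -0.288, 0.16), consistent with the loop resting on the hook. It sits about 8 to 12 mm towards the tip from the hook's lowest point.
- **At rest:** the last five frames showed nothing moving beyond image noise.
- **Bystanders:** the vase, mug and brush read within about 3 mm of where they started, which is within the measuring error.

**Not clean or not confirmed**
- **Joint 3:** it read up to 1.2505 rad against its stated limit of 1.25 during the reach-limit pushes. I can't tell whether that counts as passing its range.
- **Joint 6:** in the first approach to the cap it came right up to its limit (-3.0298 against -3.03), and a finger touched the cap lightly, at about 6 N. I backed off and redid the approach.
- **Loop in the last wrist picture:** the landmark network missed the hanging loop there. I relied on the picture itself and on the scene camera, which found it.

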